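Roll down the edge trim of a tablet on the repair stand

TASK

The white trim strip near the upper edge of the tablet on the sloping stand is hooked in at its left end but the rest still stands up: first turn the stand's D-shaped hold-down knob until its flat lines up with the tablet's edge, leaving the trim clear. Then take the hand roller from the caddy and roll the trim down in order from the hooked end to the free end, firmly and with the wheel flat on it, until all of it is fully home. Finish with the roller standing upright in its caddy pocket again; only the wheel may press on the tablet, and everything else stays where it is.

Things in the scene. Friction and masses are not known exactly. Their poses are not given: they have to be found in the camera images.
- stand: sloping repair stand, fixed for the run; base 190 x 270 mm; its plate leans 30 degrees, facing the robot (near edge low, far edge high, 126 mm above the bench). Origin on the bench under the plate's middle, the plate 68 mm above it; z up, x level, away from the robot, y level along the plate.
- tablet: grey tablet, black screen, fixed on the stand's plate: 150 (x) x 240 (y) x 12 mm thick. Origin at the centre of its underside; x up the slope, y level (to the robot's left when the stand is square), z square out of the screen. Face at z = 12 mm. The trim runs along y at x = 60 mm, near the upper edge.
- trim_hooked_end (a point): end of the white trim strip that is already hooked in (tablet's +y end), mid-width, at the height of the seated top, which is z = 14 mm on the tablet. Axes as the tablet. The strip is 14 mm wide, 176 mm long, slotted into eight 22 mm sections: section 1, at this end, is home; 2 to 8 follow to the free end.
- trim_free_end (a point): other (-y) end of the trim strip, mid-width, at the height of the seated top. Axes as the tablet.
- holddown (a joint): angle of the hold-down knob about the tablet's z, rad (counter-clockwise seen from above the screen positive). 0: its flat faces the tablet, parallel to the trim, which is then clear. Range -0.6 to 1.8; stiff (0.08 N m), stays where it is left. It starts positive, its round edge hanging over the trim.
- holddown_grip (a point): black hold-down knob beyond the tablet's upper edge (tablet axes x 85, y -60 mm): D-shaped disc (radius 26, flat 10 from the axis, 8 thick, underside 20 above the plate) with a bar grip 40 x 11 mm, rising 34 mm above the disc. Point on the knob's axis, 15 mm below the bar's top, 19 mm above the disc's top. Axes turn with the knob: z its axis, square to the screen; bar along y; flat faces -x.
- roller_grip (a point): hand roller, 147 mm long, about 0.27 kg, standing wheel down in a caddy pocket: rubber wheel, steel fork (head 38 x 25 mm, 41 to 57 mm above the wheel's foot), black paddle handle 30 (x) x 18 (y) x 80 mm. Point at the handle's centre, 107 mm above the wheel's foot. z along the handle away from the wheel, y parallel to the axle; grip the handle across y.
- wheel: the roller's rubber wheel, 36 mm diameter, 16 mm wide, turning freely on its axle. Origin at its centre, 89 mm from roller_grip along the handle; y is the axle (x and z turn with the wheel).
- caddy: grey tool caddy, fixed for the run, 136 (x) x 46 (y) x 56 mm tall, with two open pockets side by side at x = -40 and +40 mm, each 44 (x) x 34 (y) mm with its floor at z = 6 mm. Origin at the centre of its underside, z up. The roller's axle lies along the caddy's y. Either tool may be in either pocket.
- squeegee_mid (a point): squeegee standing in the other pocket, handle down, its 60 mm wide blade up, top 137 mm above the bench; not needed, leave it. Point half-way up.
- clip2 (a joint): how far section 2 of the trim stands above its seat, m: 0 fully home, at most 0.006. It moves square to the screen, needs about 7 N to be pushed down and stays where it is left. Next to the hooked section.
- clip3 (a joint): how far section 3 of the trim stands above its seat, m: 0 fully home, at most 0.006. It moves square to the screen, needs about 7 N to be pushed down and stays where it is left.
- clip4 (a joint): how far section 4 of the trim stands above its seat, m: 0 fully home, at most 0.006. It moves square to the screen, needs about 7 N to be pushed down and stays where it is left.
- clip5 (a joint): how far section 5 of the trim stands above its seat, m: 0 fully home, at most 0.006. It moves square to the screen, needs about 7 N to be pushed down and stays where it is left.
- clip6 (a joint): how far section 6 of the trim stands above its seat, m: 0 fully home, at most 0.006. It moves square to the screen, needs about 7 N to be pushed down and stays where it is left.
- clip7 (a joint): how far section 7 of the trim stands above its seat, m: 0 fully home, at most 0.006. It moves square to the screen, needs about 7 N to be pushed down and stays where it is left.
- clip8 (a joint): how far section 8 of the trim stands above its seat, m: 0 fully home, at most 0.006. It moves square to the screen, needs about 7 N to be pushed down and stays where it is left. The free end.
- bottle: screw-cap bottle, 58 mm diameter, 165 mm tall, standing; not needed, leave it. Origin at the centre of its underside.
- jar: small closed jar, 48 mm diameter, 50 mm tall, standing; not needed, leave it. Origin at the centre of its underside.
- gamepad: white game controller lying on the bench, about 115 x 170 x 50 mm; not needed, leave it. Origin at the centre of its underside.
- mouse: black computer mouse, 110 x 58 x 31 mm; not needed, leave it. Origin at the centre of its underside.
- driver: screwdriver lying on the bench, 160 mm long; not needed, leave it. Origin at the middle of its length on the bench.
- shell: empty white controller half-shell like a shallow tray, 90 x 150 x 22 mm; not needed, leave it. Origin at the centre of its underside.
Things that resemble listed ones, but are neither listed nor needed, are in the scene too. What is shaped like the caddy but green or red is not meant.

How it is judged:
On the way, in this order (a step that is already met when the one before it is completed fails the run):
1. the hold-down's flat lines up with the tablet's edge (within 0.2 rad) (value of joint holddown between -0.2 and 0.2 rad), for 0.2 s.
2. sections 2 and 3, next to the hooked end, are home while the free end still stands up (value of joint each of clip2, clip3 below 0.001 m and value of joint each of clip7, clip8 above 0.002 m), for 0.02 s.
3. sections 2 to 5 are home while the wheel is rolling under pressure and the free end still stands up (value of joint each of clip2, clip3, clip4, clip5 below 0.001 m and value of joint clip8 above 0.002 m and contact force between wheel and tablet above 4 N and angular speed of wheel above 0.2 rad/s), for 0.02 s.
4. the whole trim is home (value of joint each of clip2, clip3, clip4, clip5, clip6, clip7, clip8 below 0.001 m), for 0.1 s.
At the end, for the whole second after the job is handed in: Every trim section is home (less than 1 mm above its seat), the hold-down's flat is within 0.2 rad (11 degrees) of the trim's line, and the roller stands wheel down in the caddy pocket (on the pocket floor to about 8 mm, less than 20 degrees off upright), released and at rest (all of step 1 and all of step 4 and x of roller_grip in the frame of caddy between -0.085 and 0.085 m and y of roller_grip in the frame of caddy between -0.03 and 0.03 m and z of roller_grip in the frame of caddy between 0.098 and 0.122 m and angle between roller_grip's own z axis and vertical below 0.35 rad and linear speed of wheel below 0.03 m/s); the robot touches nothing.
It fails at once if the fingers or the arm press on the tablet or its trim (more than 4 N) (contact force between any of the fingers, the arm and tablet above 4 N).
It fails at once if the wheel is pressed on the tablet with its rim edge: more than 4 N while the axle is over 17 degrees out of parallel with the screen (contact force between wheel and tablet above 4 N and angle between the y axis of roller_grip and the z axis of tablet, either way round below 1.274 rad).
It fails at once if the squeegee is pulled out or knocked over (distance of squeegee_mid from where it was at the start of the episode above 0.03 m).
It fails at once if a bystander (bottle, jar, gamepad, mouse, screwdriver, half-shell) is shoved more than 30 mm (distance of any of bottle, jar, gamepad, mouse, driver, shell from where it was at the start of the episode above 0.03 m).
It also fails if it takes over 72 s, if anything falls off the work surface, if the arm or the gripper's body presses on something with over 40 N, if the wrist force passes 120 N, or if a joint passes its speed limit or range.

ROBOT

A 7-joint arm with a two-finger parallel gripper is mounted at the origin on the work surface. World frame = base frame: x ahead of the robot, y to its left, z up, the work surface at z = 0. Lengths are in m, angles in rad, forces in N, time in s.
With the tool pointing down it reaches from about 0.35 to 0.9 m from the base axis. Payload 8.1 kg.
Tool frame: the origin (TCP) lies on the centre line of the jaws, within the pads' length; the fingertips stand 22 mm ahead of it and the grasp point (between the pads) lies 3 mm ahead of it; z points along the fingers, y is the direction in which the jaws open and shut (so a half turn about z gives the same grasp; the last joint's range is limited). The gripper opens to 85 mm and grips with 20 to 120 N. Pads are 22 mm wide; open, the fingers measure 114 mm over their backs; the gripper's body (76 mm by 85 mm) begins 54 mm behind the grasp point. The pads swing forward as they close: fully open they stand 13 mm farther back than shut.
Start: joints at [1.029, 0.434, 0.025, 1.573, -0.012, 1.134, -0.075], TCP at [0.266, -0.566, 0.253] pointing down, gripper open.
Joint ranges: [-2.62, 2.62], [-0.44, 2.09], [-1.27, 1.32], [0.08, 2.57], [-1.32, 4.46], [0.12, 2], [-2.74, 2.74]. Speed limits (rad/s): [2.22, 2.22, 3.01, 3.01, 3.14, 3.14, 3.14].

INTERFACE

Orientations are given as a unit quaternion [w, x, y, z].
In Python, from plant import observe, snapshot, camera_info, hand_in gives the robot as it stands. The module is installed in compiled form; this text tells all that it offers.
- The arm moves only by the tool servo_tool, never from a script. Its argument "motion" is one flat list of numbers, 5 for each row, row after row: the shift along the tool's x, y, z in m, then the turn about the tool's z in rad, then the closure in counts, from 0 (fully open) to 255 (shut). In form: [x, y, z, twist, claw, x, y, z, twist, claw, ...]. A call has exactly 5 rows; each row is the pose to reach, as a shift and turn from the pose measured when the call began, along the tool's axes at that moment; what a row does not reach only later rows make up. A row lasts 1/12 s, in which the tool goes at most 41.7 mm and 7.16 degrees, less where a joint would pass 70% of its speed; a pose out of reach is approached as far as the arm can. A call with a gripper value outside its range is refused whole. The fingers move at their own pace and stop on an object; "squeeze" is the grip in N (left out, the last holds). Time passes only in rows, so rows that repeat a pose let the fingers close, or fill a call up. It gives the time, the measured TCP pose, the force and the opening at its end, in the units of the state.
- observe(): the state, without advancing time (a new reading comes with each control period).
- snapshot(name): name is "side" or "top"; returns the picture (420x560x3 uint8, red, green, blue); there is no depth.
- camera_info(name): a dict with "fx", "fy", "cx", "cy" (pixels), "R" (3x3) and "t" (3): a world point X has camera coordinates R X + t. Camera axes: x right, y down, z forward; pixel columns grow to the right and rows downward; lengths in m; the calibration is good to about 2 mm. A picture is of the moment at which its call begins. camera_info takes no time and is no camera call.
- hand_in(): hands the job in, once; it reports no verdict.
The state is a dict: "clock": time; "q": joint angles; "joint_vel": joint speeds; "tau": joint torques, N m; "position": TCP position; "orientation": TCP orientation; "wrist_force": force on the tool from outside, world axes, zero at the start; "ft_torque": the same for the moment, N m; "opening": opening from 0.0 (shut) to 1.0 (fully open).
Only numpy, scipy, OpenCV 4.12 (cv2) and the standard library are available. Lean on these libraries where they do the work, as an engineer would, in place of code of your own. Each camera call takes 0.05 s, during which the arm holds its last target.

## Working session

There is one attempt and no reset: what is moved stays moved. The work goes in short steps, Python scripts to look and compute and a tool call to move; the robot and the scene stay as the last step left them, time stands still between calls to the robot, and variables do not carry over. Pictures are saved under pics/ and viewed, and the job is handed in when it is done.

Besides the shell and the picture viewer there is one more tool, called after ">>>" as name(argument=value, ...) on one line, values as JSON. servo_tool: Moves the arm, as the interface text tells. Its arguments: {"type":"object","properties":{"motion":{"type":"array"},"squeeze":{"type":"number"}},"required":["motion"]}

```bash
mkdir -p pics
python3 - <<'E'
from plant import *
import cv2
print(observe())
for n in ("side","top"):
    im=snapshot(n); cv2.imwrite(f"pics/{n}0.png",im[:,:,::-1])
    c=camera_info(n); print(n,c)
E
```

```text
{'clock': 0.0, 'q': array([ 1.02942112,  0.43519549,  0.0249846 ,  1.57408339, -0.0116032 ,
        1.13400136, -0.07509595]), 'joint_vel': array([-0.0002232 , -0.0013771 ,  0.00136142,  0.00160711,  0.0013665 ,
       -0.00262127,  0.00140033]), 'tau': array([-5.23222570e-04, -6.70474935e+01,  1.02464821e+00, -3.16212988e+01,
        1.54073717e-02,  1.26060471e-02,  2.04250074e-05]), 'position': array([ 0.26526902, -0.56540021,  0.25254846]), 'orientation': array([-7.34155737e-04,  9.76039053e-01,  2.17594052e-01, -2.36289223e-04]), 'wrist_force': array([-0.42268087, -0.44565031, -0.08864471]), 'ft_torque': array([-0.01684065,  0.01062482, -0.04460135]), 'opening': 1.0027954271603594}
side {'fx': 455.89614128029876, 'fy': 455.89614128029876, 'cx': 276.2644311550356, 'cy': 202.0627042877178, 'R': array([[-0.91756585, -0.39756071, -0.00428954],
       [-0.22937992,  0.53815715, -0.81103128],
       [ 0.32474262, -0.74319067, -0.58498706]]), 't': array([0.47056535, 0.19177198, 1.29957324])}
top {'fx': 504.2022794022974, 'fy': 504.2022794022974, 'cx': 279.6613689397517, 'cy': 213.9697303287906, 'R': array([[ 0.02094727, -0.99976167, -0.00614901],
       [-0.97748883, -0.01918831, -0.21011282],
       [ 0.20994475,  0.01041188, -0.97765781]]), 't': array([0.00685206, 0.55645426, 1.26181634])}
```

View pics/side0.png

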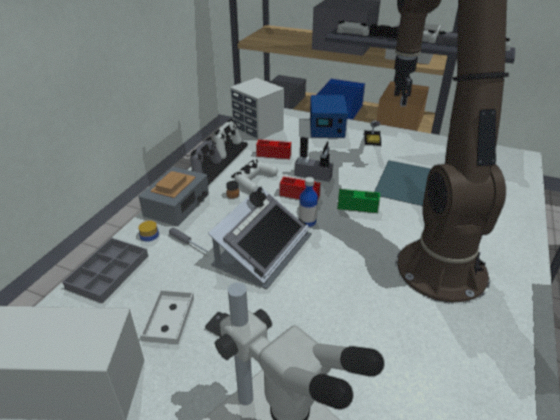

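View pics/top0.png

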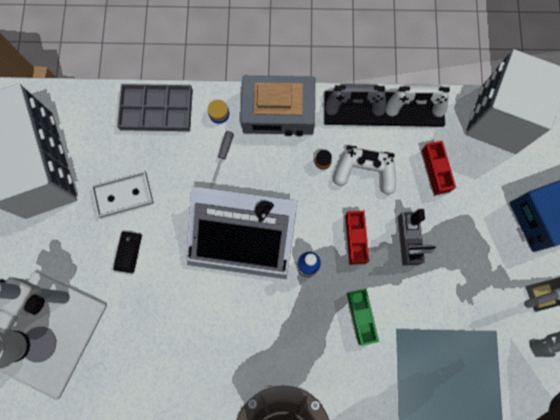

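The top view shows the stand at about (240,232), the grey caddy at (412,238), red caddies at (357,237) and (438,167), and a green one at (362,317). The grey caddy is the one meant. I'll enlarge crops to confirm.

Run:
```python
import cv2
t=cv2.imread("pics/top0.png"); s=cv2.imread("pics/side0.png")
cv2.imwrite("pics/c1.png",cv2.resize(t[180:285,180:310],None,fx=6,fy=5.7,interpolation=cv2.INTER_CUBIC)[:600,:780])
a=cv2.resize(t[195:280,385:450],None,fx=6,fy=6,interpolation=cv2.INTER_CUBIC)
b=cv2.resize(s[130:215,280:345],None,fx=6,fy=6,interpolation=cv2.INTER_CUBIC)
cv2.imwrite("pics/c2.png",cv2.hconcat([a,b]))
cv2.imwrite("pics/c3.png",cv2.resize(s[185:290,200:320],None,fx=5.7,fy=5.7,interpolation=cv2.INTER_CUBIC))
```

```text
(no output)
```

View pics/c1.png

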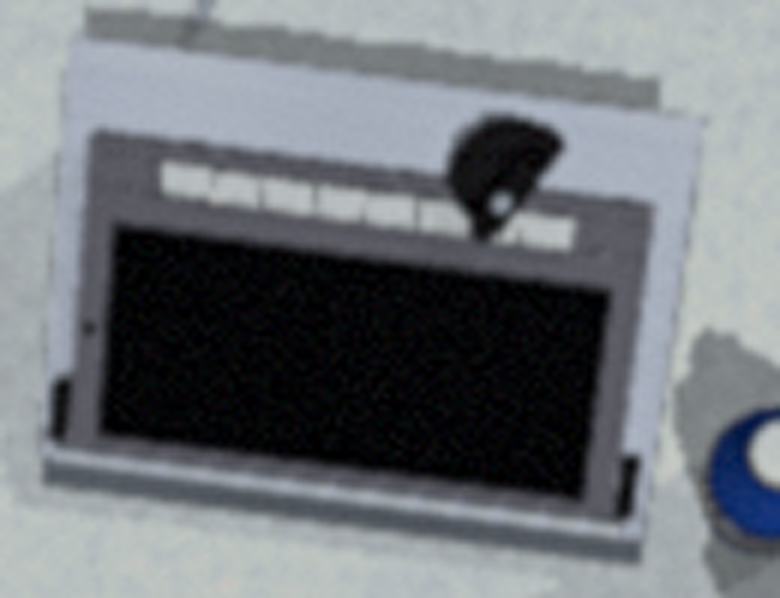

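View pics/c2.png

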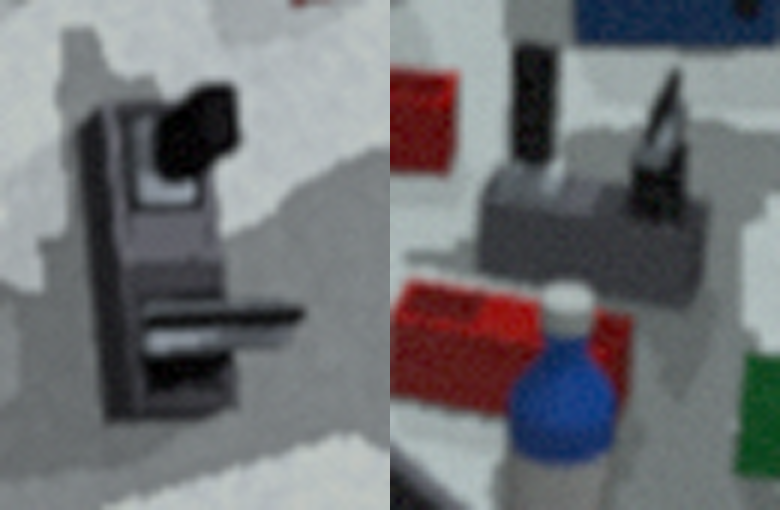

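View pics/c3.png

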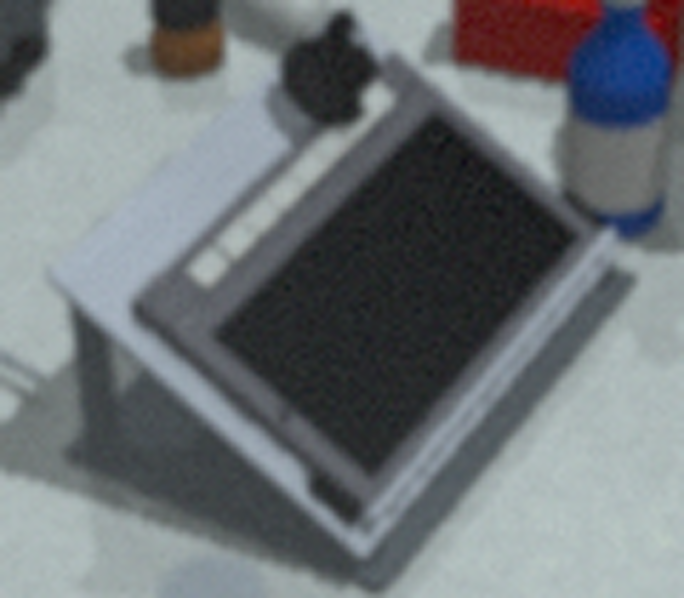

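The grey caddy holds two tools. The handle in the far (+x) pocket, at top (418,217) and side (303,148), is a plain black paddle above bright steel, so it is the roller. The near pocket, at top (420,248), holds a thin wide blade, which is the squeegee. The hold-down is at top (262,210), with its flat facing lower right (about +0.8 rad). Next I'll measure by casting rays.

```bash
cat > h.py <<'E'
import numpy as np, cv2
from plant import *
C={n:camera_info(n) for n in("side","top")}
def ray(n,u,v):
    c=C[n];d=np.array([(u-c['cx'])/c['fx'],(v-c['cy'])/c['fy'],1.]);R=c['R']
    return -R.T@c['t'], R.T@d
def onz(n,u,v,z):
    o,d=ray(n,u,v);return o+d*(z-o[2])/d[2]
def tri(uvt,uvs):
    A=[];b=[]
    o1,d1=ray("top",*uvt);o2,d2=ray("side",*uvs)
    s=np.linalg.lstsq(np.c_[d1,-d2],o2-o1,rcond=None)[0]
    p,q=o1+d1*s[0],o2+d2*s[1];return (p+q)/2,np.linalg.norm(p-q)
def proj(n,X):
    c=C[n];p=c['R']@np.asarray(X)+c['t'];return np.array([c['fx']*p[0]/p[2]+c['cx'],c['fy']*p[1]/p[2]+c['cy']])
a=np.radians(30)
def tab2stand(p):
    x,y,z=p;return np.array([x*np.cos(a)-z*np.sin(a),y,.068+x*np.sin(a)+z*np.cos(a)])
def tab2w(p,S):
    X=tab2stand(p);c,s=np.cos(S[2]),np.sin(S[2]);return np.array([S[0]+c*X[0]-s*X[1],S[1]+s*X[0]+c*X[1],X[2]])
E
python3 - <<'E'
from h import *
t=cv2.imread("pics/top0.png")
m=cv2.inRange(t[200:230,195:290],(170,170,170),(255,255,255))
n,l,st,ce=cv2.connectedComponentsWithStats(m)
print([(s[0]+195,s[1]+200,s[2],s[3],s[4]) for s in st[1:] if s[4]>3])
f=lambda u,v:(180+u/6,180+v/5.7)
P={}
for k,(uv,z) in dict(TL=(f(92,130),.1159),TR=(f(655,205),.1159),BL=(f(72,440),.0409),BR=(f(618,515),.0409),HK=(f(162,178),.1101),FR=(f(577,232),.1101+.0052)).items():
    P[k]=onz("top",*uv,z); print(k,uv,P[k].round(4))
d=lambda a,b:np.linalg.norm(P[a]-P[b]);print("TL-TR",d("TL","TR"),"BL-BR",d("BL","BR"),"TL-BL",d("TL","BL"),"trim",d("HK","FR"))
for x,y in(("TR","TL"),("BR","BL"),("FR","HK")):
    v=P[y]-P[x];print("yaw",np.arctan2(-v[0],v[1]))
for k,L in dict(TL=(.075,.12,.012),TR=(.075,-.12,.012),BL=(-.075,.12,.012),BR=(-.075,-.12,.012),HK=(.06,.088,.014),FR=(.06,-.088,.02)).items():
    yaw=-.135;X=tab2stand(L);c,s=np.cos(yaw),np.sin(yaw);print(k,P[k][:2]-[c*X[0]-s*X[1],s*X[0]+c*X[1]])
E
```

```text
[(np.int32(204), np.int32(200), np.int32(18), np.int32(4), np.int32(41)), (np.int32(251), np.int32(200), np.int32(5), np.int32(9), np.int32(15)), (np.int32(272), np.int32(200), np.int32(4), np.int32(2), np.int32(4)), (np.int32(280), np.int32(200), np.int32(10), np.int32(4), np.int32(23)), (np.int32(272), np.int32(205), np.int32(18), np.int32(9), np.int32(64)), (np.int32(208), np.int32(209), np.int32(15), np.int32(6), np.int32(53)), (np.int32(224), np.int32(212), np.int32(8), np.int32(5), np.int32(29)), (np.int32(234), np.int32(214), np.int32(15), np.int32(5), np.int32(53)), (np.int32(251), np.int32(216), np.int32(5), np.int32(4), np.int32(14)), (np.int32(264), np.int32(218), np.int32(11), np.int32(5), np.int32(34))]
TL (195.33333333333334, 202.80701754385964) [0.5686 0.2306 0.1159]
TR (289.1666666666667, 215.96491228070175) [ 0.5394 -0.0063  0.1159]
BL (192.0, 257.1929824561403) [0.4402 0.2448 0.0409]
BR (283.0, 270.35087719298247) [0.4107 0.0065 0.0409]
HK (207.0, 211.2280701754386) [0.5487 0.201  0.1101]
FR (276.1666666666667, 220.7017543859649) [0.5268 0.0259 0.1153]
TL-TR 0.2387052389726892 BL-BR 0.2400936165686502 TL-BL 0.14939255051645997 trim 0.1764840354796587
yaw -0.12275138174558464
yaw -0.12311987530818501
yaw -0.12483632214749282
TL [0.49403485 0.11958622]
TR [0.49710866 0.12049344]
BL [0.49434409 0.11636193]
BR [0.49716009 0.11590207]
HK [0.49233491 0.11980319]
FR [0.49703061 0.11876344]
```

Run:
```python
from h import *
t=cv2.imread("pics/top0.png"); s=cv2.imread("pics/side0.png")
for im,n,x,y,w,hh in((t,"d1",392,200,50,70),(s,"d2",285,130,65,65),(s,"d3",245,185,50,35),(t,"d4",248,196,36,30)):
    k=min(12,int(790/w),int(590/hh)) if n in("d1","d2") else 14
    c=cv2.resize(im[y:y+hh,x:x+w],None,fx=k,fy=k,interpolation=cv2.INTER_CUBIC)
    c=cv2.convertScaleAbs(c,alpha=1.6,beta=10)
    for i in range(0,w,10): cv2.putText(c,str(x+i),(i*k,10),0,.4,(0,0,255),1);cv2.line(c,(i*k,0),(i*k,hh*k),(0,120,255),1)
    for i in range(0,hh,10): cv2.putText(c,str(y+i),(0,i*k+10),0,.4,(0,0,255),1);cv2.line(c,(0,i*k),(w*k,i*k),(0,120,255),1)
    cv2.imwrite(f"pics/{n}.png",c);print(c.shape)
S=[.4953,.1182,-.1235]
P=dict(TL=(.075,.12,.012),TR=(.075,-.12,.012),BL=(-.075,.12,.012),BR=(-.075,-.12,.012),HK=(.06,.088,.014),FR=(.06,-.088,.02))
for k,p in P.items(): print(k,proj("top",tab2w(p,S)).round(1),proj("side",tab2w(p,S)).round(1))
print(-C["top"]['R'].T@C["top"]['t'],-C["side"]['R'].T@C["side"]['t'])
```

```text
(560, 400, 3)
(585, 585, 3)
(490, 700, 3)
(420, 504, 3)
TL [195.5 202.8] [223.9 235.4]
TR [289.9 216.1] [269.4 192.3]
BL [191.5 257.4] [264.9 272.2]
BR [282.5 270.6] [305.8 224.4]
HK [207.4 210.4] [234.9 232.2]
FR [276.2 221. ] [268.7 199.2]
[0.27887257 0.00438996 1.3505849 ] [0.05373652 1.04970554 0.91778511]
```

View pics/d1.png

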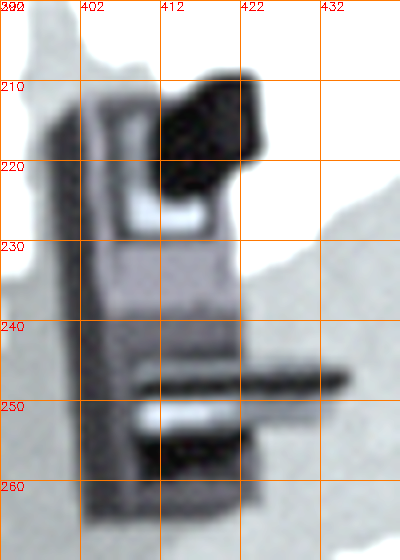

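View pics/d2.png

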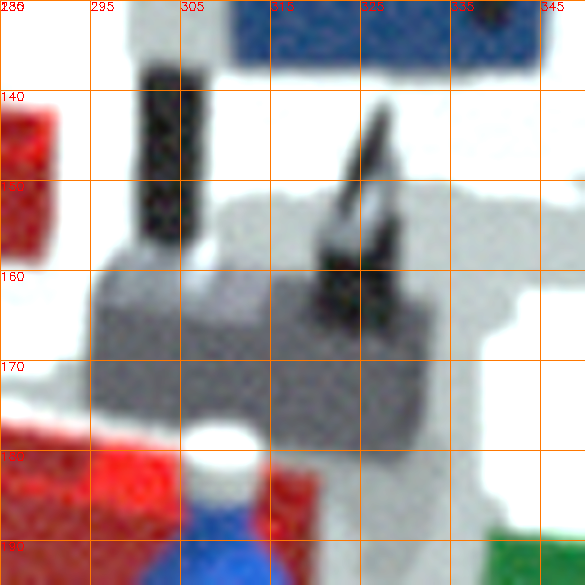

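View pics/d3.png

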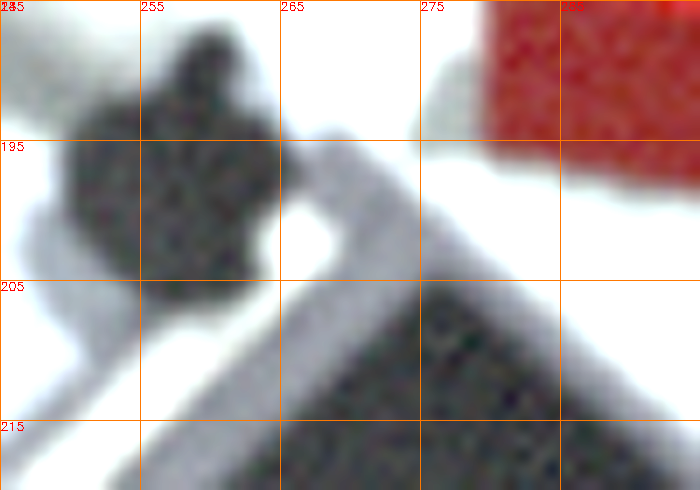

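View pics/d4.png

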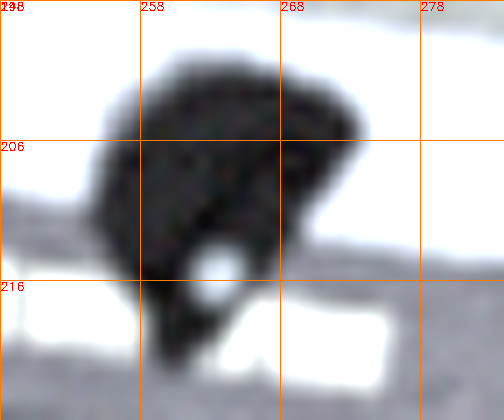

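Run:
```python
from h import *
S=[.4953,.1182,-.1235]
def kn(p,th):
    c,s=np.cos(th),np.sin(th);x,y,z=p
    return tab2w((.085+c*x-s*y,-.06+s*x+c*y,z),S)
for th in(.6,.75,.9,1.05,1.2):
    print(th,[proj(n,kn(p,th)).round(1).tolist() for p in((-.01,-.024,.028),(-.01,.024,.028),(0,.02,.062),(0,-.02,.062)) for n in("top","side")])
print("grip",kn((0,0,.047),0),"bar top",kn((0,0,.062),0))
# caddy top corners z=.056 : NW (403,212)?, SW (405,264)?, etc.
for uv in((402.2,212.5),(406.5,264),(422,262.5)): print(uv,onz("top",*uv,.056).round(4))
for uv in((398,216),(402.5,264.5)): print("bot",onz("top",*uv,0.).round(4))
# roller handle top
for uv in((419.5,208.5),(424,209),(424.8,220),(420,214)): print(uv,onz("top",*uv,.153).round(4))
print(tri((421.5,214.5),(304.5,137.5)))
```

```text
0.6 [[276.4, 210.3], [261.9, 191.6], [259.3, 218.4], [261.6, 204.1], [257.2, 218.5], [263.2, 195.7], [271.8, 211.6], [263.4, 185.1]]
0.75 [[276.2, 208.8], [260.8, 190.9], [260.6, 219.3], [262.7, 204.0], [257.9, 219.6], [264.2, 195.9], [271.2, 210.6], [262.5, 184.9]]
0.9 [[275.7, 207.4], [259.6, 190.4], [262.0, 220.0], [263.7, 203.6], [258.7, 220.5], [265.1, 196.0], [270.4, 209.6], [261.6, 184.8]]
1.05 [[275.0, 206.0], [258.4, 190.0], [263.5, 220.5], [264.6, 203.2], [259.6, 221.3], [266.0, 196.0], [269.4, 208.8], [260.7, 184.8]]
1.2 [[274.1, 204.7], [257.3, 189.8], [265.0, 220.8], [265.3, 202.6], [260.7, 221.9], [266.8, 195.8], [268.4, 208.2], [259.9, 185.0]]
grip [0.53763931 0.05248385 0.15120319] bar top [0.53019643 0.05340775 0.16419358]
(402.2, 212.5) [ 0.5671 -0.3032  0.056 ]
(406.5, 264) [ 0.4319 -0.3102  0.056 ]
(422, 262.5) [ 0.4366 -0.35    0.056 ]
bot [ 0.5696 -0.3048  0.    ]
bot [ 0.437 -0.313  0.   ]
(419.5, 208.5) [ 0.5563 -0.3224  0.153 ]
(424, 209) [ 0.5553 -0.3333  0.153 ]
(424.8, 220) [ 0.528  -0.3342  0.153 ]
(420, 214) [ 0.5426 -0.3231  0.153 ]
(array([ 0.54290769, -0.32726332,  0.15037466]), np.float64(0.0017301505496561001))
```

Measured: stand origin (0.495, 0.118) with yaw −0.124 rad; tablet 239×149 mm and trim 176 mm both match the given sizes. The knob is at about +1.13 rad. The caddy is centred at (0.501, −0.330) with yaw +0.05, and the roller is at (0.541, −0.328). I'll go to the knob first.

```bash
cat >> h.py <<'E'
from scipy.spatial.transform import Rotation as Ro
S=[.4953,.1182,-.1235]
def go(p,psi=None):
    """tool-axis shift and twist to reach TCP at p, tool-x yaw psi"""
    o=observe();q=o['orientation'];r=Ro.from_quat([q[1],q[2],q[3],q[0]]).as_matrix()
    d=r.T@(np.array(p)-o['position']);yw=np.arctan2(r[1,0],r[0,0])
    tw=0 if psi is None else -((psi-yw+np.pi)%(2*np.pi)-np.pi)
    print("t",round(o['clock'],2),"pos",o['position'].round(4),"yaw",yw.round(3),"tz",r[:,2].round(3),"F",o['wrist_force'].round(1),"T",o['ft_torque'].round(2),"op",round(o['opening'],3),"q",o['q'].round(2))
    print("shift",d.round(4),"twist",round(tw,3))
E
python3 -c "
from h import *
go((.532,.053,.26),2.519)"
```

```text
t 0.1 pos [ 0.2654 -0.5654  0.2526] yaw 0.439 tz [-0.001  0.001 -1.   ] F [0.7 0.2 0.8] T [ 0.05  0.01 -0.02] op 0.999 q [ 1.03  0.44  0.02  1.57 -0.01  1.13 -0.08]
shift [ 0.5041 -0.4466 -0.0068] twist -2.08
```

>>> servo_tool(motion=[0.03,-0.026,-0.002,-0.12,60,0.06,-0.053,-0.004,-0.24,60,0.09,-0.08,-0.006,-0.36,60,0.12,-0.106,-0.007,-0.48,60,0.15,-0.133,-0.007,-0.6,60], squeeze=40)

```text
clock: 0.52
position: [0.3449, -0.3796, 0.2598]
orientation: [-0.001, 0.867, 0.499, -0.0]
wrist_force: [1.3, -0.1, 1.1]
opening: 0.77
```

```bash
python3 -c "
from h import *
go((.532,.053,.26),2.519)"
```

```text
t 0.52 pos [ 0.3449 -0.3796  0.2598] yaw 1.044 tz [-0.001  0.001 -1.   ] F [ 1.3 -0.1  1.1] T [-0.01 -0.05 -0.01] op 0.77 q [ 0.87  0.26 -0.18  1.82  0.05  1.07  0.15]
shift [ 4.68e-01 -5.55e-02  1.00e-04] twist -1.475
```

>>> servo_tool(motion=[0.04,-0.005,0,-0.12,60,0.08,-0.01,0,-0.24,60,0.12,-0.015,0,-0.36,60,0.16,-0.02,0,-0.48,60,0.2,-0.024,0,-0.6,60])

```text
clock: 0.93
position: [0.4246, -0.1926, 0.2599]
orientation: [-0.001, 0.678, 0.735, -0.0]
wrist_force: [0.3, 0.0, -0.4]
opening: 0.764
```

```bash
python3 -c "
from h import *
go((.532,.053,.26),2.519)"
```

```text
t 0.93 pos [ 0.4246 -0.1926  0.2599] yaw 1.65 tz [-0.001  0.001 -1.   ] F [ 0.3  0.  -0.4] T [-0.05 -0.04 -0.01] op 0.764 q [ 0.65  0.2  -0.4   1.91  0.09  1.05  0.3 ]
shift [ 2.363e-01  1.265e-01 -1.000e-04] twist -0.869
```

>>> servo_tool(motion=[0.036,0.019,0,-0.12,60,0.072,0.038,0,-0.24,60,0.108,0.057,0,-0.36,60,0.144,0.076,0,-0.48,60,0.18,0.096,0,-0.6,60])

```text
clock: 1.35
position: [0.5061, -0.0038, 0.2599]
orientation: [-0.001, 0.429, 0.904, -0.0]
wrist_force: [1.5, -0.9, 0.3]
opening: 0.768
```

```bash
python3 -c "
from h import *
go((.5322,.0532,.1637),2.519)
im=snapshot('top');cv2.imwrite('pics/e1.png',cv2.resize(im[170:260,200:330,::-1],None,fx=6,fy=6,interpolation=cv2.INTER_CUBIC))"
```

```text
t 1.35 pos [ 0.5061 -0.0038  0.2599] yaw 2.256 tz [-0.001  0.001 -1.   ] F [ 1.5 -0.9  0.3] T [-0.04 -0.08 -0.01] op 0.768 q [ 0.38  0.3  -0.6   1.81  0.19  1.09  0.4 ]
shift [0.0275 0.0563 0.0962] twist -0.263
```

View pics/e1.png

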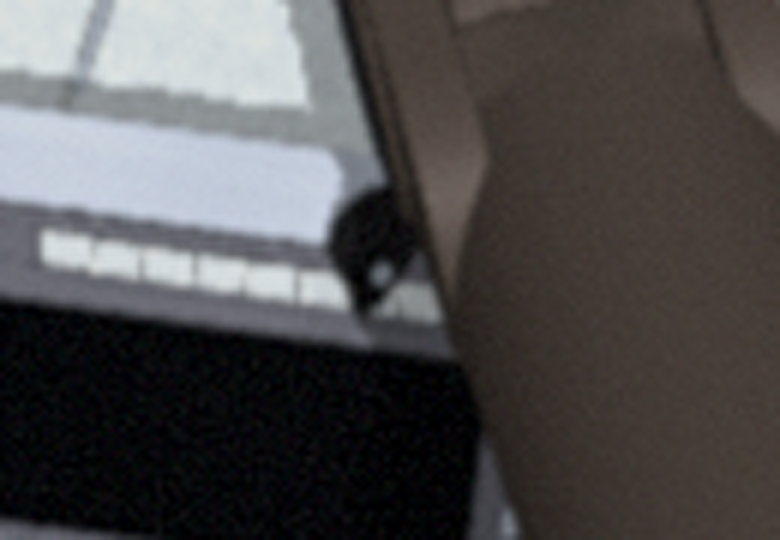

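>>> servo_tool(motion=[0.014,0.029,0.01,-0.12,90,0.027,0.056,0.03,-0.24,100,0.0275,0.056,0.06,-0.263,120,0.0275,0.056,0.096,-0.263,120,0.0275,0.056,0.096,-0.263,120])

```text
clock: 1.82
position: [0.5303, 0.0622, 0.1591]
orientation: [-0.004, 0.298, 0.955, 0.001]
wrist_force: [-1.1, -1.2, -0.6]
opening: 0.533
```

```bash
python3 -c "
from h import *
go((.5322,.0532,.1637),2.519)
im=snapshot('side');cv2.imwrite('pics/e2.png',cv2.resize(im[130:260,200:330,::-1],None,fx=4.5,fy=4.5,interpolation=cv2.INTER_CUBIC))"
```

```text
t 1.82 pos [0.5303 0.0622 0.1591] yaw 2.537 tz [-0.008  0.005 -1.   ] F [-1.1 -1.2 -0.6] T [-0.04  0.09 -0.01] op 0.533 q [ 0.25  0.47 -0.63  1.86  0.33  0.92  0.43]
shift [-0.0066 -0.0063 -0.0047] twist 0.018
```

View pics/e2.png

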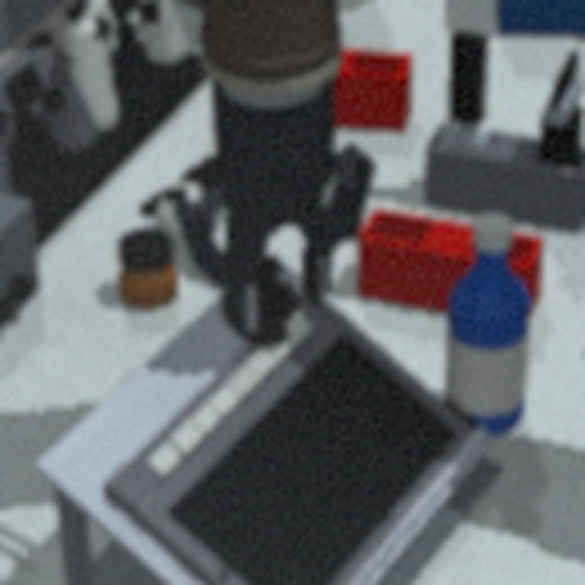

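>>> servo_tool(motion=[-0.003,-0.003,-0.004,0.018,120,-0.0065,-0.006,-0.0045,0.018,120,-0.0065,-0.006,-0.0045,0.018,255,-0.0065,-0.006,-0.0045,0.018,255,-0.0065,-0.006,-0.0045,0.018,255], squeeze=40)

```text
clock: 2.28
position: [0.5365, 0.0555, 0.1689]
orientation: [-0.0, 0.307, 0.952, 0.005]
wrist_force: [3.6, -0.3, 1.0]
opening: 0.153
```

```bash
python3 -c "
from h import *
go((.5322,.0532,.1637),1.447)"
```

```text
t 2.28 pos [0.5365 0.0555 0.1689] yaw 2.518 tz [ 0.002  0.009 -1.   ] F [ 3.6 -0.3  1. ] T [ 0.26 -1.15  0.16] op 0.153 q [ 0.27  0.46 -0.63  1.85  0.32  0.93  0.44]
shift [ 0.0022 -0.0045  0.0052] twist 1.071
```

>>> servo_tool(motion=[0.001,-0.001,0.001,0.1,255,0.002,-0.002,0.002,0.2,255,0.002,-0.003,0.002,0.3,255,0.002,-0.004,0.003,0.4,255,0.002,-0.0045,0.003,0.5,255])

```text
clock: 2.7
position: [0.5358, 0.0566, 0.1692]
orientation: [0.001, 0.533, 0.846, 0.009]
wrist_force: [2.5, 3.9, 18.8]
opening: 0.162
```

```bash
python3 -c "
from h import *
go((.5322,.0532,.1650),1.447)"
```

```text
t 2.7 pos [0.5358 0.0566 0.1692] yaw 2.017 tz [ 0.012  0.014 -1.   ] F [ 2.5  3.9 18.8] T [ 1.31 -2.    0.82] op 0.162 q [ 0.18  0.43 -0.51  1.87  0.25  0.89  0.  ]
shift [-0.0016 -0.0048  0.0041] twist 0.57
```

>>> servo_tool(motion=[0,-0.001,-0.001,0.11,255,0,-0.001,-0.002,0.22,255,0,-0.002,-0.002,0.33,255,0,-0.002,-0.002,0.45,255,0,-0.002,-0.002,0.57,255])

```text
clock: 3.12
position: [0.5347, 0.0555, 0.1738]
orientation: [-0.0, 0.751, 0.66, 0.01]
wrist_force: [-10.3, -3.4, 23.4]
opening: 0.156
```

```bash
python3 -c "
from h import *
go((.5322,.0532,.1650),1.447)
for n,w in (('side',(185,265,220,300)),('top',(190,250,230,310))):
  im=snapshot(n);cv2.imwrite(f'pics/e3{n}.png',cv2.resize(im[w[0]:w[1],w[2]:w[3],::-1],None,fx=7,fy=7,interpolation=cv2.INTER_CUBIC))"
```

```text
t 3.12 pos [0.5347 0.0555 0.1738] yaw 1.441 tz [ 0.015  0.013 -1.   ] F [-10.3  -3.4  23.4] T [-0.44  1.24  0.38] op 0.156 q [ 0.09  0.4  -0.37  1.87  0.17  0.88 -0.5 ]
shift [-0.0028 -0.0023  0.0087] twist -0.006
```

View pics/e3side.png

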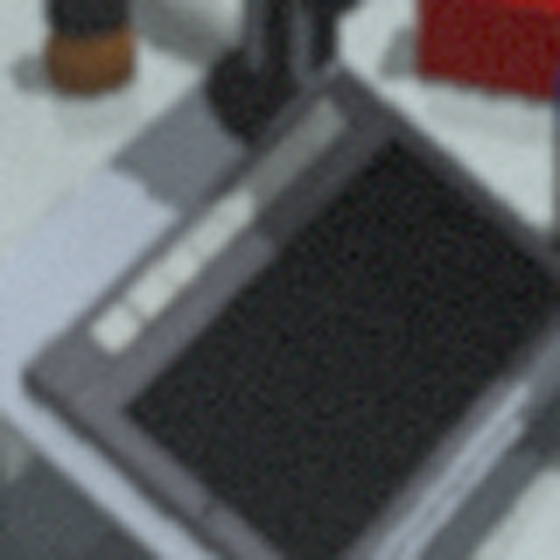

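>>> servo_tool(motion=[0,0,-0.002,0,180,0,0,-0.005,0,150,0,0,-0.01,0,120,0,0,-0.03,0,120,0,0,-0.065,0,120])

```text
clock: 3.63
position: [0.5318, 0.0542, 0.2371]
orientation: [-0.002, 0.751, 0.66, 0.008]
wrist_force: [0.3, -0.6, 0.0]
opening: 0.527
```

```bash
python3 -c "
from h import *
go((.54,-.32,.30),1.623)
for n,w in (('side',(170,250,220,300)),('top',(190,250,230,310))):
  im=snapshot(n);cv2.imwrite(f'pics/e4{n}.png',cv2.resize(im[w[0]:w[1],w[2]:w[3],::-1],None,fx=7,fy=7,interpolation=cv2.INTER_CUBIC))"
```

```text
t 3.63 pos [0.5318 0.0542 0.2371] yaw 1.442 tz [ 0.009  0.013 -1.   ] F [ 0.3 -0.6  0. ] T [-0.02  0.06 -0.07] op 0.527 q [ 0.1   0.33 -0.39  1.8   0.13  1.03 -0.46]
shift [-0.3691  0.0568 -0.0676] twist -0.181
```

View pics/e4side.png

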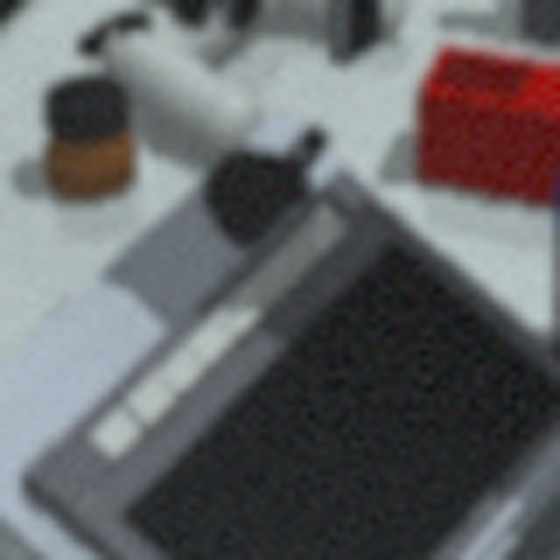

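View pics/e4top.png

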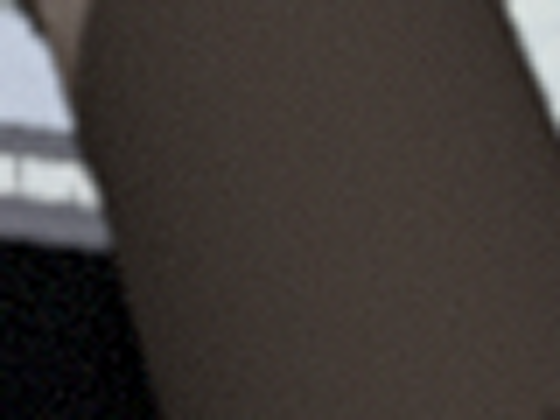

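>>> servo_tool(motion=[-0.041,0.006,-0.02,-0.03,120,-0.082,0.012,-0.04,-0.06,100,-0.123,0.019,-0.06,-0.09,80,-0.164,0.025,-0.065,-0.12,60,-0.205,0.031,-0.065,-0.18,60])

```text
clock: 4.15
position: [0.5397, -0.1403, 0.3082]
orientation: [0.005, 0.688, 0.726, 0.015]
wrist_force: [1.2, 0.3, -0.3]
opening: 0.761
```

```bash
python3 -c "
from h import *
go((.54,-.32,.27),1.623)
im=snapshot('top')
w=(190,230,240,290)
c=cv2.convertScaleAbs(cv2.resize(im[w[0]:w[1],w[2]:w[3],::-1],None,fx=14,fy=14,interpolation=cv2.INTER_CUBIC),alpha=1.6,beta=10);cv2.imwrite('pics/e5.png',c)
cv2.imwrite('pics/e5f.png',im[:,:,::-1])
def kn(p,th):
    c,s=np.cos(th),np.sin(th);x,y,z=p
    return tab2w((.085+c*x-s*y,-.06+s*x+c*y,z),S)
for th in(-.2,0,.2):
    print(th,[proj('top',kn(p,th)).round(1).tolist() for p in((-.01,-.024,.028),(-.01,.024,.028),(0,.02,.062),(0,-.02,.062))])
"
```

```text
t 4.15 pos [ 0.5397 -0.1403  0.3082] yaw 1.624 tz [ 0.027  0.014 -1.   ] F [ 1.2  0.3 -0.3] T [ 0.   -0.03 -0.02] op 0.761 q [ 0.43  0.3  -0.34  1.65  0.09  1.18  0.13]
shift [-0.1799 -0.0103  0.0357] twist 0.001
-0.2 [[273.9, 217.7], [255.6, 211.4], [256.6, 212.4], [272.4, 217.8]]
0 [[275.1, 216.1], [255.9, 213.4], [256.3, 213.9], [272.7, 216.2]]
0.2 [[275.9, 214.3], [256.7, 215.2], [256.3, 215.5], [272.8, 214.7]]
```

View pics/e5.png

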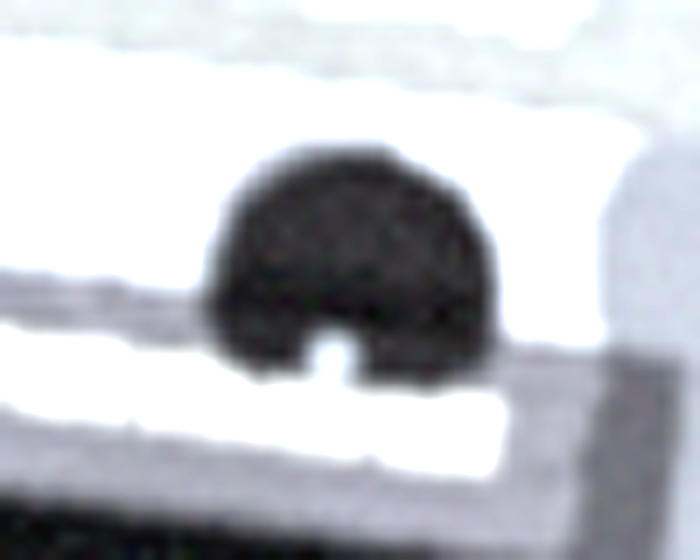

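>>> servo_tool(motion=[-0.036,-0.002,0.007,0,60,-0.072,-0.004,0.014,0,60,-0.108,-0.006,0.021,0,60,-0.144,-0.008,0.028,0,60,-0.18,-0.01,0.036,0,60])

```text
clock: 4.62
position: [0.5382, -0.3334, 0.2693]
orientation: [0.007, 0.69, 0.724, 0.012]
wrist_force: [1.0, 0.1, 0.1]
opening: 0.765
```

```bash
python3 -c "
from h import *
go((.5418,-.3275,.116),1.623)"
```

```text
t 4.62 pos [ 0.5382 -0.3334  0.2693] yaw 1.62 tz [ 0.026  0.008 -1.   ] F [1.  0.1 0.1] T [-0.01  0.05 -0.02] op 0.765 q [ 0.65  0.44 -0.26  1.53  0.1   1.16  0.43]
shift [ 0.0047 -0.0002  0.1534] twist -0.003
```

>>> servo_tool(motion=[0.002,0,0.015,0,60,0.0045,0,0.04,0,60,0.0045,0,0.065,0,60,0.0045,0,0.08,0,60,0.0045,0,0.08,0,60])

```text
clock: 5.03
position: [0.5384, -0.3271, 0.1857]
orientation: [0.004, 0.69, 0.724, 0.011]
wrist_force: [0.2, 0.6, 0.3]
opening: 0.768
```

```bash
python3 -c "
from h import *
go((.5418,-.3275,.116),1.623)
for n,w in (('side',(110,190,270,350)),('top',(190,270,380,460))):
  im=snapshot(n);cv2.imwrite(f'pics/f1{n}.png',cv2.resize(im[w[0]:w[1],w[2]:w[3],::-1],None,fx=7,fy=7,interpolation=cv2.INTER_CUBIC))"
```

```text
t 5.03 pos [ 0.5384 -0.3271  0.1857] yaw 1.62 tz [ 0.021  0.011 -1.   ] F [0.2 0.6 0.3] T [0.01 0.06 0.  ] op 0.768 q [ 0.64  0.51 -0.25  1.64  0.12  1.    0.41]
shift [-0.0013  0.0019  0.0697] twist -0.003
```

View pics/f1side.png

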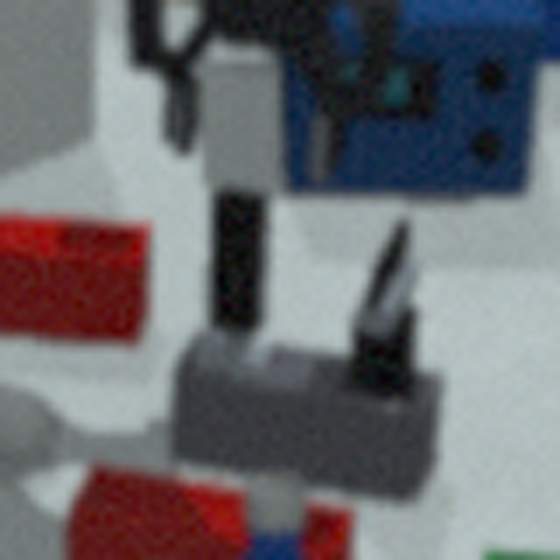

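>>> servo_tool(motion=[-0.001,0.001,0.03,0,60,-0.001,0.002,0.055,0,60,-0.001,0.002,0.07,0,60,-0.001,0.002,0.07,0,60,-0.001,0.002,0.07,0,140])

```text
clock: 5.55
position: [0.5446, -0.3285, 0.1207]
orientation: [0.007, 0.69, 0.724, 0.012]
wrist_force: [-0.2, -0.3, -0.4]
opening: 0.637
```

>>> servo_tool(motion=[0,0,0,0,255,0,0,0,0,255,0,0,0,0,255,0,0,0,0,255,0,0,0,0,255], squeeze=40)

```text
clock: 5.97
position: [0.5459, -0.3291, 0.1229]
orientation: [0.009, 0.69, 0.724, 0.013]
wrist_force: [-0.9, 0.2, 7.4]
opening: 0.346
```

```bash
python3 -c "
from h import *
go((.5418,-.3275,.151),1.623)"
```

```text
t 5.97 pos [ 0.5459 -0.3291  0.1229] yaw 1.62 tz [ 0.03   0.007 -1.   ] F [-0.9  0.2  7.4] T [ 0.06  0.15 -0.02] op 0.346 q [ 0.63  0.58 -0.24  1.69  0.15  0.87  0.38]
shift [ 0.0019 -0.0032 -0.0282] twist -0.003
```

>>> servo_tool(motion=[0.001,-0.002,-0.006,0,255,0.002,-0.003,-0.014,0,255,0.002,-0.003,-0.022,0,255,0.002,-0.003,-0.03,0,255,0.002,-0.003,-0.03,0,255])

```text
clock: 6.38
position: [0.5428, -0.3279, 0.1552]
orientation: [0.01, 0.69, 0.724, 0.013]
wrist_force: [1.1, -0.7, -2.1]
opening: 0.341
```

```bash
python3 -c "
from h import *
go((.5418,-.3275,.151),1.623)
for n,w in (('side',(110,190,270,350)),('top',(190,270,380,460))):
  im=snapshot(n);cv2.imwrite(f'pics/f2{n}.png',cv2.resize(im[w[0]:w[1],w[2]:w[3],::-1],None,fx=7,fy=7,interpolation=cv2.INTER_CUBIC))"
```

```text
t 6.38 pos [ 0.5428 -0.3279  0.1552] yaw 1.619 tz [ 0.032  0.005 -0.999] F [ 1.1 -0.7 -2.1] T [-0.04  0.03  0.02] op 0.341 q [ 0.64  0.54 -0.25  1.67  0.14  0.92  0.39]
shift [ 0.0005 -0.0011  0.0042] twist -0.004
```

View pics/f2side.png

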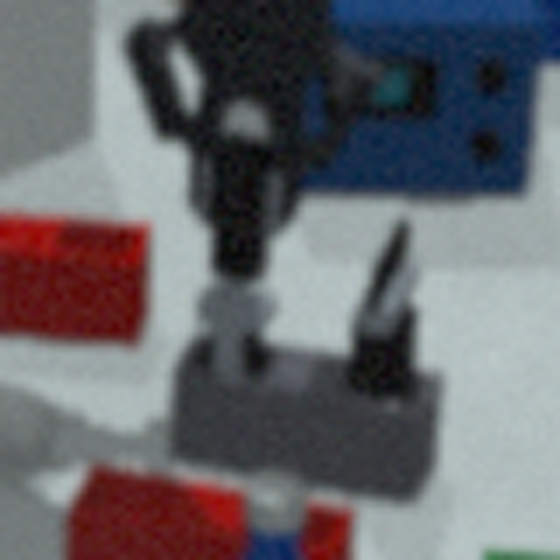

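View pics/f2top.png

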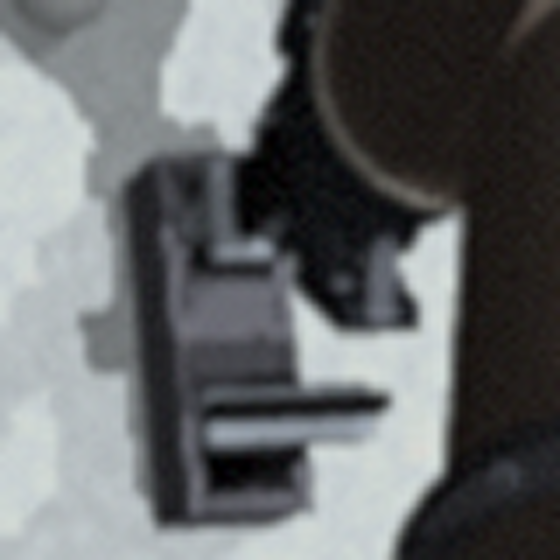

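>>> servo_tool(motion=[0.006,-0.001,0.0,0,255,0.012,-0.001,0.001,0,255,0.018,-0.001,0.0015,0,255,0.024,-0.001,0.003,0,255,0.03,-0.001,0.004,0,255], squeeze=20)

```text
clock: 6.9
position: [0.5399, -0.2974, 0.1496]
orientation: [0.009, 0.69, 0.724, 0.013]
wrist_force: [0.6, -4.7, 2.5]
opening: 0.345
```

```bash
python3 -c "
from h import *
go((.5418,-.2755,.139),1.623)
for n,w in (('side',(110,190,270,350)),):
  im=snapshot(n);cv2.imwrite(f'pics/f3{n}.png',cv2.resize(im[w[0]:w[1],w[2]:w[3],::-1],None,fx=7,fy=7,interpolation=cv2.INTER_CUBIC))"
```

```text
t 6.9 pos [ 0.5399 -0.2974  0.1496] yaw 1.619 tz [ 0.031  0.005 -0.999] F [ 0.6 -4.7  2.5] T [-1.34  0.07 -0.02] op 0.345 q [ 0.6   0.52 -0.25  1.72  0.14  0.89  0.35]
shift [0.0218 0.0026 0.0107] twist -0.004
```

View pics/f3side.png

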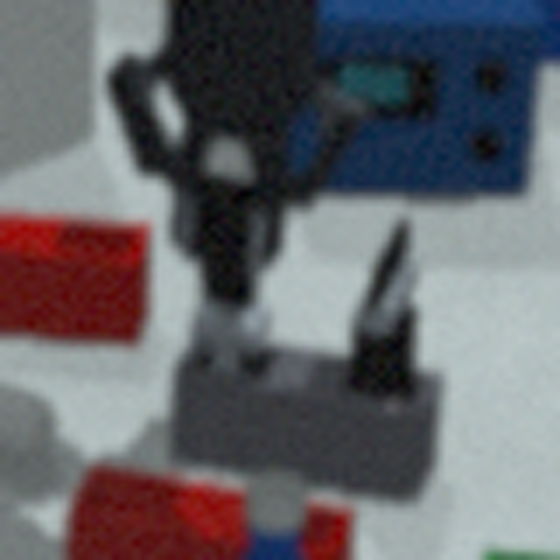

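>>> servo_tool(motion=[0.005,0.001,0.002,0,255,0.01,0.0015,0.0045,0,255,0.015,0.002,0.007,0,255,0.02,0.0025,0.0095,0,255,0.024,0.0025,0.012,0,255])

```text
clock: 7.37
position: [0.5418, -0.2706, 0.1374]
orientation: [0.009, 0.689, 0.725, 0.013]
wrist_force: [-0.8, -3.4, 3.9]
opening: 0.347
```

```bash
python3 -c "
from h import *
go((.5418,-.2755,.139),1.623)
for n,w in (('side',(110,190,270,350)),('top',(190,270,360,440))):
  im=snapshot(n);cv2.imwrite(f'pics/f4{n}.png',cv2.resize(im[w[0]:w[1],w[2]:w[3],::-1],None,fx=7,fy=7,interpolation=cv2.INTER_CUBIC))"
```

```text
t 7.37 pos [ 0.5418 -0.2706  0.1374] yaw 1.621 tz [ 0.031  0.007 -0.999] F [-0.8 -3.4  3.9] T [-1.18  0.12 -0.01] op 0.347 q [ 0.56  0.52 -0.25  1.76  0.14  0.85  0.3 ]
shift [-0.0049 -0.0002 -0.0016] twist -0.002
```

View pics/f4side.png

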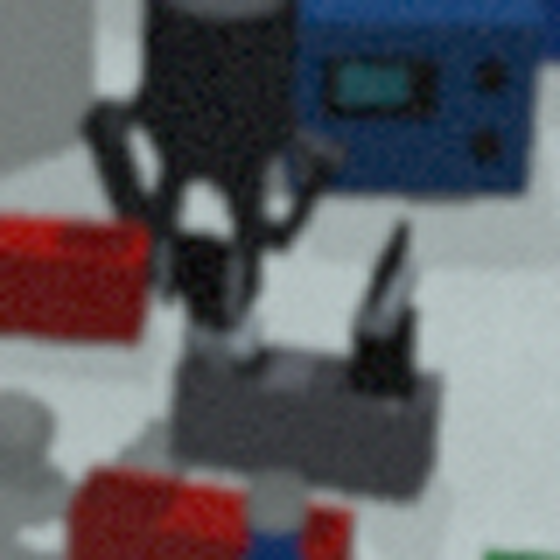

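View pics/f4top.png

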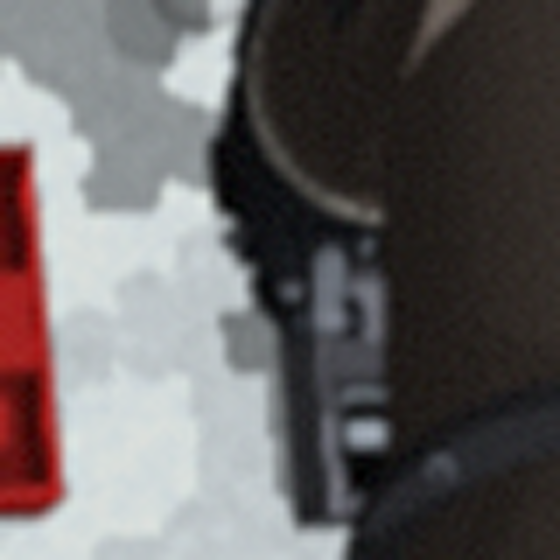

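>>> servo_tool(motion=[0,0,0,0,255,0,0,0,0,255,0,0,-0.02,0,255,0,0,-0.05,0,255,0,0,-0.09,0,255], squeeze=120)

```text
clock: 7.88
position: [0.537, -0.2689, 0.2247]
orientation: [0.004, 0.688, 0.725, 0.013]
wrist_force: [0.9, 0.1, -2.8]
opening: 0.338
```

>>> servo_tool(motion=[0,0,-0.025,0,255,0,0,-0.05,0,255,0,0,-0.06,0,255,0,0,-0.06,0,255,0,0,-0.06,0,255])

```text
clock: 8.3
position: [0.5352, -0.2691, 0.2836]
orientation: [0.004, 0.688, 0.725, 0.013]
wrist_force: [-0.5, -0.6, -3.4]
opening: 0.339
```

```bash
python3 -c "
from h import *
go((.5418,-.2755,.139),1.623)
for n,w in (('side',(60,180,240,380)),('top',(160,280,340,480))):
  im=snapshot(n);cv2.imwrite(f'pics/f5{n}.png',cv2.resize(im[w[0]:w[1],w[2]:w[3],::-1],None,fx=5,fy=5,interpolation=cv2.INTER_CUBIC))"
```

```text
t 8.3 pos [ 0.5352 -0.2691  0.2836] yaw 1.623 tz [ 0.023  0.013 -1.   ] F [-0.5 -0.6 -3.4] T [0.03 0.04 0.03] op 0.339 q [ 0.58  0.38 -0.27  1.59  0.09  1.17  0.35]
shift [-0.0085  0.0028  0.1446] twist 0.0
```

View pics/f5side.png

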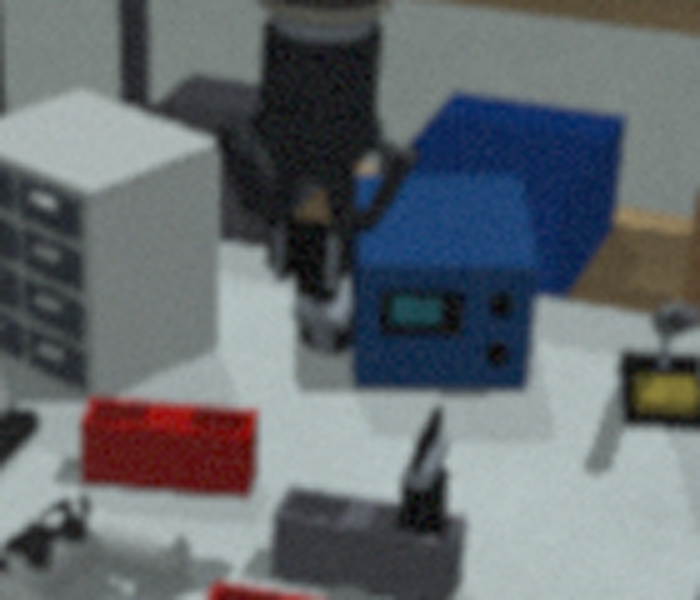

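View pics/f5top.png

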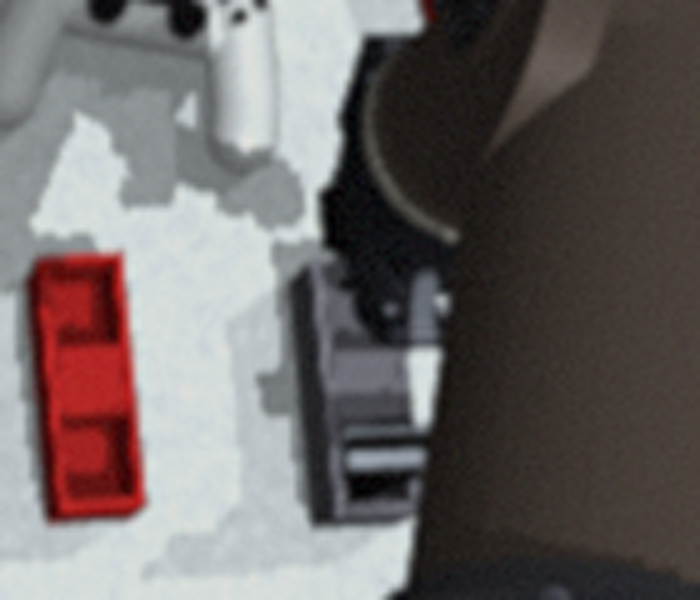

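```bash
python3 -c "
from h import *
for L in(.089,.096):
 for t in(20,25,30,35,40):
  r=np.radians(t);P=np.array([.5355,-.269-L*np.sin(r),.2806-L*np.cos(r)]);print(L,t,((proj('side',P)-[240,60])*5).round(),((proj('top',P)-[340,160])*5).round())
  T=np.array([.5355,-.269+(.147-.018-L)*np.sin(r),.2806+(.147-.018-L)*np.cos(r)]);print('   top',((proj('side',T)-[240,60])*5).round())
im=snapshot('side');c=cv2.resize(im[95:140,285:325,::-1],None,fx=13,fy=13,interpolation=cv2.INTER_CUBIC);cv2.imwrite('pics/f6.png',cv2.convertScaleAbs(c,alpha=1.5,beta=30))"
```

```text
0.089 20 [322. 347.] [375. 264.]
   top [304. 206.]
0.089 25 [326. 339.] [392. 263.]
   top [302. 210.]
0.089 30 [329. 330.] [409. 262.]
   top [300. 214.]
0.089 35 [333. 321.] [425. 260.]
   top [298. 219.]
0.089 40 [336. 311.] [441. 258.]
   top [297. 223.]
0.096 20 [323. 354.] [376. 267.]
   top [305. 215.]
0.096 25 [327. 345.] [395. 266.]
   top [303. 218.]
0.096 30 [331. 336.] [413. 265.]
   top [302. 221.]
0.096 35 [334. 326.] [431. 263.]
   top [300. 225.]
0.096 40 [338. 315.] [448. 261.]
   top [299. 229.]
```

View pics/f6.png

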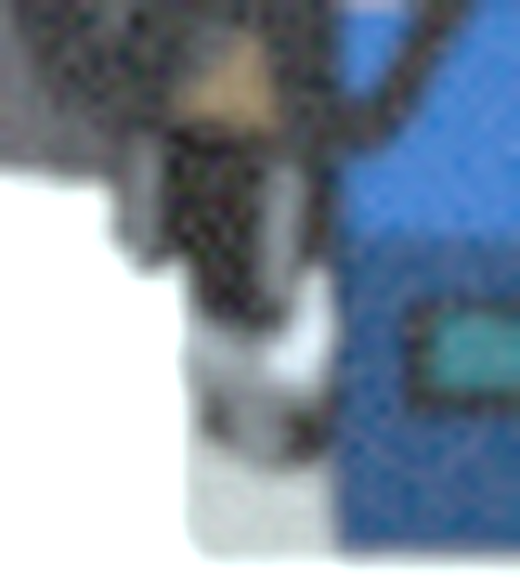

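```bash
python3 -c "
from h import *
G=np.array([.5355,-.269,.2806]);L=.096
for t in(20,25,30,35,40):
  r=np.radians(t);d=np.array([0.03,-np.sin(r),-np.cos(r)]);ax=np.array([0,np.cos(r),-np.sin(r)]);x=np.array([1,0,0])
  pts=[G+d*L+.018*(np.cos(a)*x+np.sin(a)*d)+s*.008*ax for a in np.linspace(0,6.28,60) for s in(-1,1)]
  p=np.array([proj('side',q) for q in pts]);p=(p-[285,95])*13
  # handle bottom edge (67mm above foot) corners near side (+y)
  hb=[((proj('side',G+d*(L+.018-.067)+sx*.015*x+sy*.009*ax)-[285,95])*13).round().tolist() for sx in(-1,1) for sy in(1,)]
  ht=[((proj('side',G+d*(L+.018-.147)+sx*.015*x+sy*.009*ax)-[285,95])*13).round().tolist() for sx in(-1,1) for sy in(1,)]
  print(t,p.min(0).round(),p.max(0).round(),'hb',hb,'ht',ht)
"
```

```text
20 [171. 394.] [317. 533.] hb [[274.0, 367.0], [166.0, 347.0]] ht [[255.0, 137.0], [143.0, 118.0]]
25 [181. 373.] [328. 507.] hb [[280.0, 357.0], [172.0, 337.0]] ht [[252.0, 148.0], [139.0, 129.0]]
30 [192. 352.] [337. 480.] hb [[285.0, 347.0], [178.0, 327.0]] ht [[248.0, 159.0], [136.0, 140.0]]
35 [202. 329.] [347. 451.] hb [[291.0, 335.0], [183.0, 316.0]] ht [[245.0, 170.0], [133.0, 151.0]]
40 [211. 305.] [356. 420.] hb [[296.0, 323.0], [189.0, 303.0]] ht [[242.0, 182.0], [130.0, 162.0]]
```

```bash
cat >> h.py <<'E'
ang=np.radians(32.7); W=np.array([-.096*np.sin(ang),0,.003+.096*np.cos(ang)])
def Rt(psi,o):
    q=o['orientation'];r=Ro.from_quat([q[1],q[2],q[3],q[0]]);m=r.as_matrix()
    yw=np.arctan2(m[1,0],m[0,0]); tw=-((psi-yw+np.pi)%(2*np.pi)-np.pi)
    return (r*Ro.from_rotvec([0,0,tw])).as_matrix()
def gow(pt,psi=3.018,zmin=None):
    """wheel centre to tablet point pt"""
    o=observe();R=Rt(psi,o);T=tab2w(pt,S)-R@W
    if zmin: T[2]=max(T[2],zmin)
    go(T,psi)
    # where the wheel is now, tablet axes
    q=o['orientation'];r=Ro.from_quat([q[1],q[2],q[3],q[0]]).as_matrix()
    P=o['position']+r@W; c,s=np.cos(S[2]),np.sin(S[2]);d=P[:2]-S[:2]
    X=np.array([c*d[0]+s*d[1],-s*d[0]+c*d[1],P[2]-.068])
    print("wheel tab mm",(1000*np.array([X[0]*np.cos(a)+X[2]*np.sin(a),X[1],-X[0]*np.sin(a)+X[2]*np.cos(a)])).round(1))
    n=np.array([-c*np.sin(a),-s*np.sin(a),np.cos(a)]);print("Fn",round(float(o['wrist_force']@n),1))
E
python3 -c "
from h import *
gow((.06,.077,.07),3.018,.30)"
```

```text
t 8.45 pos [ 0.5347 -0.2692  0.2825] yaw 1.623 tz [ 0.021  0.014 -1.   ] F [ 0.7 -0.1 -2.6] T [0.04 0.06 0.01] op 0.337 q [ 0.58  0.38 -0.27  1.59  0.09  1.17  0.35]
shift [ 0.4699 -0.0414 -0.0123] twist -1.395
wheel tab mm [ 149.4 -429.2   63.9]
Fn -2.6
```

>>> servo_tool(motion=[0.03,-0.003,-0.006,-0.1,255,0.068,-0.006,-0.012,-0.22,255,0.106,-0.009,-0.02,-0.34,255,0.144,-0.013,-0.02,-0.46,255,0.182,-0.016,-0.02,-0.58,255])

```text
clock: 8.87
position: [0.5078, -0.0868, 0.3036]
orientation: [0.005, 0.45, 0.893, 0.011]
wrist_force: [1.1, -0.2, -2.4]
opening: 0.335
```

```bash
python3 -c "
from h import *
gow((.06,.077,.07),3.018,.30)"
```

```text
t 8.87 pos [ 0.5078 -0.0868  0.3036] yaw 2.209 tz [ 0.019  0.014 -1.   ] F [ 1.1 -0.2 -2.4] T [0.   0.01 0.01] op 0.335 q [ 0.46  0.25 -0.47  1.74  0.11  1.16  0.6 ]
shift [0.2519 0.1379 0.0069] twist -0.809
wheel tab mm [ 140.8 -238.1   94. ]
Fn -2.6
```

>>> servo_tool(motion=[0.034,0.018,0.001,-0.115,255,0.068,0.037,0.001,-0.23,255,0.102,0.056,0.002,-0.345,255,0.136,0.074,0.003,-0.46,255,0.17,0.093,0.004,-0.575,255])

```text
clock: 9.28
position: [0.48, 0.1066, 0.3007]
orientation: [0.007, 0.175, 0.984, 0.008]
wrist_force: [0.0, 0.2, -3.6]
opening: 0.333
```

```bash
python3 -c "
from h import *
gow((.06,.077,.07),3.018)"
```

```text
t 9.28 pos [0.48   0.1066 0.3007] yaw 2.789 tz [ 0.018  0.014 -1.   ] F [ 0.   0.2 -3.6] T [ 0.01  0.02 -0.02] op 0.333 q [ 0.24  0.24 -0.67  1.79  0.16  1.15  0.74]
shift [0.0427 0.0805 0.0602] twist -0.229
wheel tab mm [107.7 -23.8 110.5]
Fn -3.1
```

>>> servo_tool(motion=[0.016,0.03,0.005,-0.1,255,0.032,0.06,0.02,-0.2,255,0.042,0.08,0.04,-0.229,255,0.042,0.08,0.06,-0.229,255,0.042,0.08,0.06,-0.229,255])

```text
clock: 9.7
position: [0.4664, 0.1972, 0.2374]
orientation: [0.005, 0.06, 0.998, 0.006]
wrist_force: [-0.6, -1.1, -3.8]
opening: 0.328
```

```bash
python3 -c "
from h import *
gow((.06,.077,.042),3.018)
for n,w in (('side',(150,270,180,320)),('top',(160,280,170,310))):
  im=snapshot(n);cv2.imwrite(f'pics/g1{n}.png',cv2.resize(im[w[0]:w[1],w[2]:w[3],::-1],None,fx=5,fy=5,interpolation=cv2.INTER_CUBIC))"
```

```text
t 9.7 pos [0.4664 0.1972 0.2374] yaw 3.022 tz [ 0.01   0.012 -1.   ] F [-0.6 -1.1 -3.8] T [-0.18  0.14  0.01] op 0.328 q [ 0.07  0.34 -0.73  1.85  0.26  1.04  0.69]
shift [-0.0166  0.0007  0.0199] twist 0.004
wheel tab mm [55.3 76.2 67.5]
Fn -3.1
```

View pics/g1side.png

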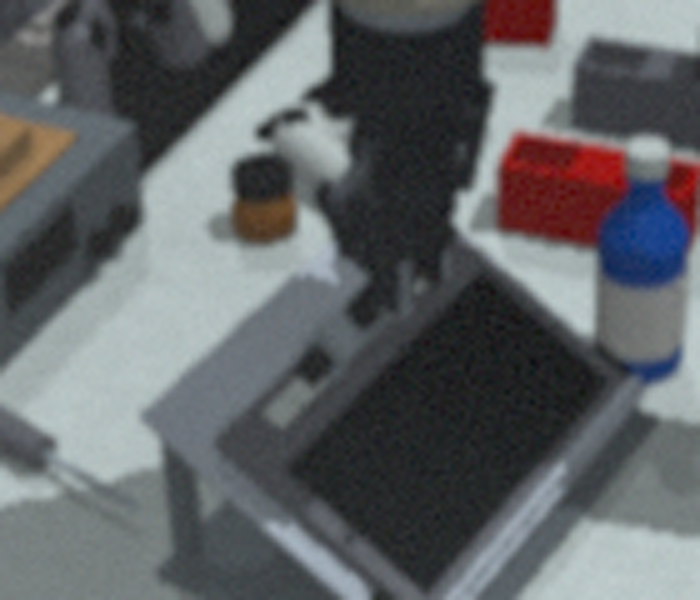

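View pics/g1top.png

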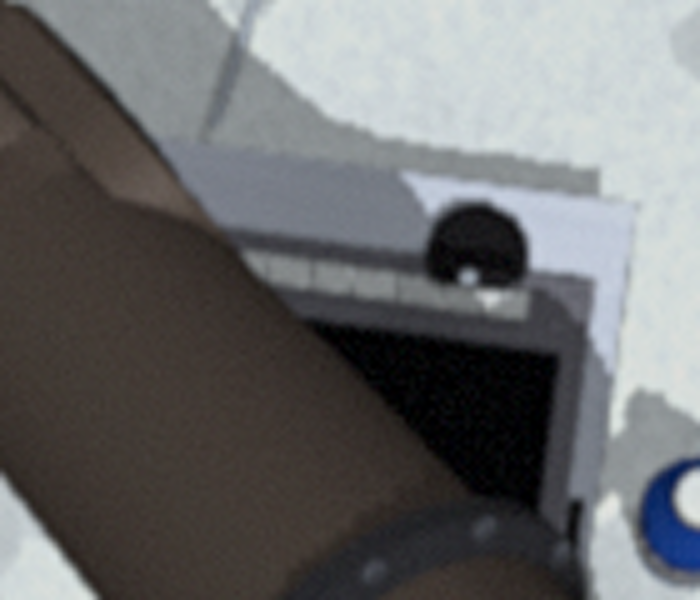

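```bash
python3 -c "
from h import *
o=observe();q=o['orientation'];r=Ro.from_quat([q[1],q[2],q[3],q[0]]).as_matrix();P=o['position']+r@W
print(proj('side',P),(proj('side',P)-[180,150])*5)
d=r@(W-[0,0,.003])/.096;ax=np.cross(d,r[:,1])
pts=[P+.018*(np.cos(t)*r[:,1]+np.sin(t)*d)+s*.008*ax for t in np.linspace(0,6.28,60) for s in(-1,1)]
p=(np.array([proj('side',x) for x in pts])-[180,150])*5;print(p.min(0),p.max(0))
im=snapshot('side');c=cv2.resize(im[195:245,220:275,::-1],None,fx=11,fy=11,interpolation=cv2.INTER_CUBIC);cv2.imwrite('pics/g2.png',cv2.convertScaleAbs(c,alpha=1.8,beta=30))"
```

```text
[245.15356441 219.42403138] [325.76782203 347.12015688]
[291.81439693 312.98450954] [359.60737246 381.29642297]
```

View pics/g2.png

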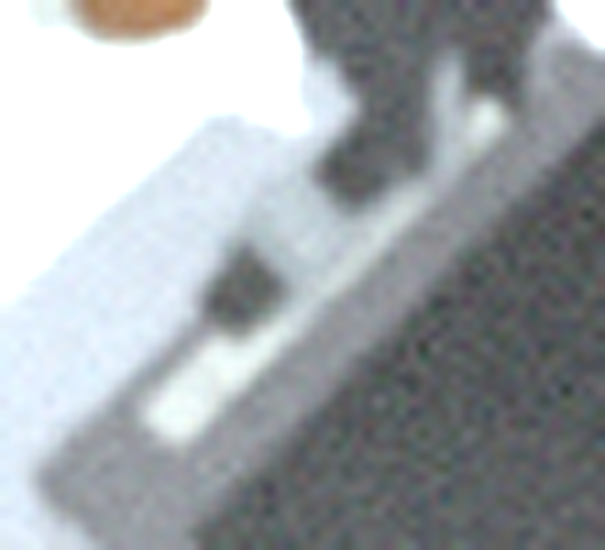

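>>> servo_tool(motion=[-0.008,0,0.01,0,255,-0.016,0.0005,0.02,0,255,-0.018,0.0005,0.024,0,255,-0.0185,0.0005,0.026,0,255,-0.0185,0.0005,0.026,0,255])

```text
clock: 10.27
position: [0.4882, 0.1942, 0.2153]
orientation: [0.007, 0.063, 0.998, 0.007]
wrist_force: [-1.1, -0.0, -2.8]
opening: 0.334
```

```bash
python3 -c "
from h import *
gow((.059,.077,.032),3.018)"
```

```text
t 10.27 pos [0.4882 0.1942 0.2153] yaw 3.016 tz [ 0.015  0.013 -1.   ] F [-1.1 -0.  -2.8] T [ 0.02  0.07 -0.02] op 0.334 q [ 0.06  0.39 -0.71  1.84  0.3   1.    0.68]
shift [0.0016 0.001  0.0071] twist -0.002
wheel tab mm [63.8 75.8 37.4]
Fn -1.9
```

>>> servo_tool(motion=[0.0015,0.001,0.004,0,255,0.001,0.001,0.008,0,255,0.0005,0.001,0.011,0,255,0.0005,0.001,0.011,0,255,0.0005,0.001,0.011,0,255])

```text
clock: 10.68
position: [0.487, 0.1995, 0.2084]
orientation: [0.009, 0.061, 0.998, 0.009]
wrist_force: [-17.2, 1.0, 37.7]
opening: 0.334
```

```bash
python3 -c "
from h import *
gow((.058,.055,.028),3.018)"
```

```text
t 10.68 pos [0.487  0.1995 0.2084] yaw 3.02 tz [ 0.019  0.017 -1.   ] F [-17.2   1.   37.7] T [0.13 2.89 0.03] op 0.334 q [ 0.05  0.4  -0.71  1.85  0.31  0.98  0.66]
shift [-0.0011 -0.0264  0.0038] twist 0.002
wheel tab mm [59.1 81.4 32.3]
Fn 41.2
```

>>> servo_tool(motion=[-0.0014,-0.004,0.0026,0,255,-0.0014,-0.009,0.0026,0,255,-0.0014,-0.014,0.0026,0,255,-0.0014,-0.019,0.0026,0,255,-0.0014,-0.024,0.0026,0,255])

```text
clock: 11.1
position: [0.4846, 0.1801, 0.2085]
orientation: [0.01, 0.058, 0.998, 0.011]
wrist_force: [-14.1, 5.6, 25.9]
opening: 0.335
```

```bash
python3 -c "
from h import *
gow((.058,.033,.029),3.018)"
```

```text
t 11.1 pos [0.4846 0.1801 0.2085] yaw 3.024 tz [ 0.021  0.022 -1.   ] F [-14.1   5.6  25.9] T [1.59 2.57 0.31] op 0.335 q [ 0.1   0.38 -0.71  1.87  0.3   0.96  0.71]
shift [-0.0003 -0.0292  0.0029] twist 0.006
wheel tab mm [59.3 62.4 32.4]
Fn 29.8
```

>>> servo_tool(motion=[-0.0014,-0.006,0.0028,0,255,-0.0014,-0.012,0.0028,0,255,-0.0014,-0.018,0.0028,0,255,-0.0014,-0.024,0.0028,0,255,-0.0014,-0.029,0.0028,0,255])

```text
clock: 11.52
position: [0.4811, 0.1558, 0.208]
orientation: [0.011, 0.056, 0.998, 0.014]
wrist_force: [-17.7, 7.0, 29.9]
opening: 0.334
```

```bash
python3 -c "
from h import *
gow((.058,.033,.029),3.018)"
```

```text
t 11.52 pos [0.4811 0.1558 0.208 ] yaw 3.029 tz [ 0.023  0.026 -0.999] F [-17.7   7.   29.9] T [2.   3.25 0.42] op 0.334 q [ 0.15  0.37 -0.72  1.9   0.28  0.95  0.77]
shift [-0.0008 -0.0051  0.0031] twist 0.011
wheel tab mm [58.8 38.6 32.2]
Fn 35.1
```

>>> servo_tool(motion=[-0.001,-0.007,0.0026,0.01,255,-0.001,-0.014,0.0026,0.01,255,-0.001,-0.021,0.0026,0.01,255,-0.001,-0.028,0.0026,0.01,255,-0.001,-0.033,0.0026,0.01,255])

```text
clock: 11.93
position: [0.4769, 0.1283, 0.2075]
orientation: [0.011, 0.058, 0.998, 0.016]
wrist_force: [-20.3, 10.4, 31.5]
opening: 0.335
```

```bash
python3 -c "
from h import *
gow((.058,-.011,.029),3.018)
im=snapshot('side');c=cv2.resize(im[185:245,220:290,::-1],None,fx=9,fy=9,interpolation=cv2.INTER_CUBIC);cv2.imwrite('pics/g3.png',cv2.convertScaleAbs(c,alpha=1.8,beta=30))"
```

```text
t 11.93 pos [0.4769 0.1283 0.2075] yaw 3.025 tz [ 0.024  0.031 -0.999] F [-20.3  10.4  31.5] T [3.27 3.6  0.66] op 0.335 q [ 0.22  0.35 -0.72  1.93  0.26  0.93  0.83]
shift [-0.0015 -0.0216  0.002 ] twist 0.007
wheel tab mm [57.9 10.9 32.2]
Fn 38.0
```

View pics/g3.png

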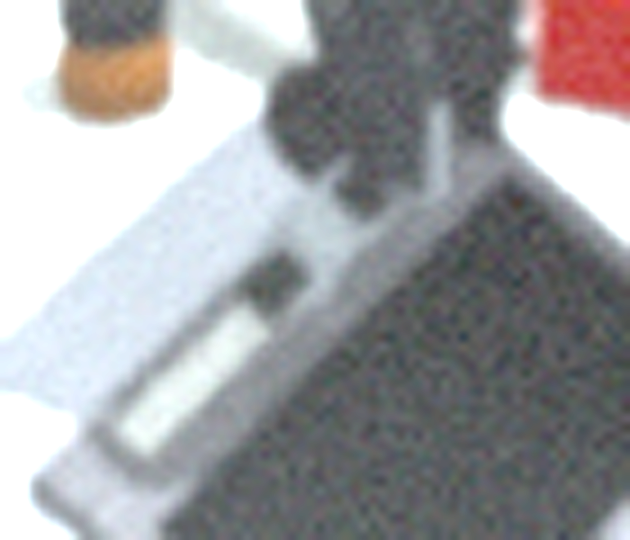

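>>> servo_tool(motion=[-0.0018,-0.007,0.0026,0.007,255,-0.0018,-0.014,0.0026,0.007,255,-0.0018,-0.021,0.0026,0.007,255,-0.0018,-0.028,0.0026,0.007,255,-0.0018,-0.034,0.0026,0.007,255])

```text
clock: 12.4
position: [0.4727, 0.0994, 0.2069]
orientation: [0.011, 0.059, 0.998, 0.018]
wrist_force: [-24.5, 8.6, 40.6]
opening: 0.333
```

```bash
python3 -c "
from h import *
gow((.059,-.033,.029),3.018)"
```

```text
t 12.4 pos [0.4727 0.0994 0.2069] yaw 3.023 tz [ 0.025  0.035 -0.999] F [-24.5   8.6  40.6] T [2.81 4.48 0.63] op 0.333 q [ 0.28  0.33 -0.72  1.95  0.24  0.92  0.9 ]
shift [-0.003  -0.0148  0.0011] twist 0.005
wheel tab mm [ 57.1 -17.9  32. ]
Fn 47.8
```

>>> servo_tool(motion=[-0.002,-0.007,0.0016,0.005,255,-0.002,-0.014,0.0016,0.005,255,-0.002,-0.021,0.0016,0.005,255,-0.002,-0.027,0.0016,0.005,255,-0.002,-0.033,0.0016,0.005,255])

```text
clock: 12.82
position: [0.4688, 0.0711, 0.2066]
orientation: [0.011, 0.059, 0.998, 0.02]
wrist_force: [-24.8, 9.5, 39.9]
opening: 0.334
```

```bash
python3 -c "
from h import *
gow((.059,-.055,.03),3.018)
im=snapshot('side');c=cv2.resize(im[185:245,220:290,::-1],None,fx=9,fy=9,interpolation=cv2.INTER_CUBIC);cv2.imwrite('pics/g4.png',cv2.convertScaleAbs(c,alpha=1.8,beta=30))"
```

```text
t 12.82 pos [0.4688 0.0711 0.2066] yaw 3.024 tz [ 0.024  0.038 -0.999] F [-24.8   9.5  39.9] T [2.88 4.58 0.67] op 0.334 q [ 0.35  0.31 -0.72  1.97  0.23  0.91  0.97]
shift [-0.0031 -0.0085  0.0001] twist 0.006
wheel tab mm [ 56.4 -46.2  32. ]
Fn 47.4
```

View pics/g4.png

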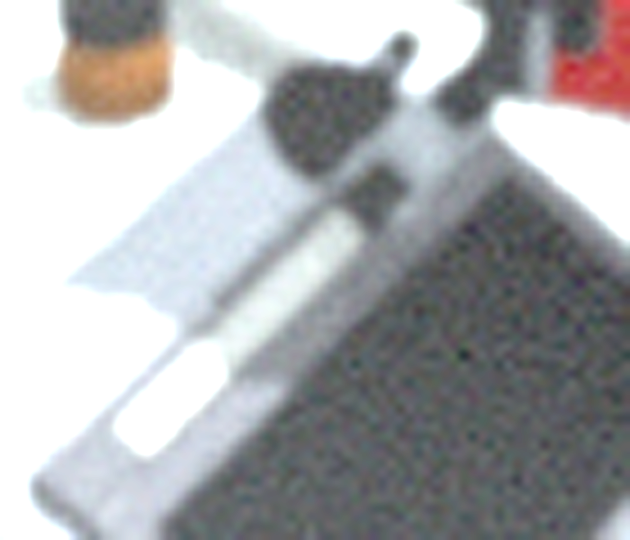

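>>> servo_tool(motion=[-0.0025,-0.007,0.001,0.005,255,-0.003,-0.014,0.001,0.005,255,-0.003,-0.021,0.001,0.005,255,-0.003,-0.027,0.001,0.005,255,-0.003,-0.033,0.001,0.005,255])

```text
clock: 13.28
position: [0.4649, 0.041, 0.2064]
orientation: [0.009, 0.059, 0.998, 0.02]
wrist_force: [-26.1, 9.9, 40.1]
opening: 0.335
```

```bash
python3 -c "
from h import *
gow((.058,-.082,.03),3.018)"
```

```text
t 13.28 pos [0.4649 0.041  0.2064] yaw 3.023 tz [ 0.02   0.039 -0.999] F [-26.1   9.9  40.1] T [2.89 5.07 0.72] op 0.335 q [ 0.41  0.3  -0.72  1.98  0.21  0.91  1.05]
shift [-0.0028 -0.0051  0.0004] twist 0.005
wheel tab mm [ 55.9 -76.7  31.9]
Fn 48.3
```

>>> servo_tool(motion=[-0.0025,-0.003,0.001,0.005,255,-0.0025,-0.006,0.001,0.005,255,-0.0025,-0.007,0.001,0.005,255,-0.0025,-0.006,0.001,0.005,255,-0.0025,-0.001,0.001,0.005,255])

```text
clock: 13.7
position: [0.4646, 0.0398, 0.2067]
orientation: [0.007, 0.061, 0.998, 0.019]
wrist_force: [-19.0, -2.8, 28.6]
opening: 0.337
```

```bash
python3 -c "
from h import *
gow((.058,-.055,.03),3.018)"
```

```text
t 13.7 pos [0.4646 0.0398 0.2067] yaw 3.018 tz [ 0.017  0.037 -0.999] F [-19.   -2.8  28.6] T [-0.61  3.78 -0.05] op 0.337 q [ 0.41  0.3  -0.72  1.98  0.21  0.91  1.04]
shift [-0.0031  0.0233  0.0016] twist 0.0
wheel tab mm [ 55.6 -78.3  32.1]
Fn 34.0
```

>>> servo_tool(motion=[0.005,0,-0.008,0,255,0.012,0,-0.02,0,255,0.024,0,-0.045,0,255,0.035,0,-0.075,0,255,0.045,0,-0.1,0,255])

```text
clock: 14.12
position: [0.4173, 0.0423, 0.3075]
orientation: [0.007, 0.061, 0.998, 0.019]
wrist_force: [0.4, 0.1, -1.2]
opening: 0.336
```

```bash
python3 -c "
from h import *
gow((.058,-.055,.03),3.018)
im=snapshot('side');c=cv2.resize(im[180:245,215:300,::-1],None,fx=9,fy=9,interpolation=cv2.INTER_CUBIC);cv2.imwrite('pics/g5.png',cv2.convertScaleAbs(c,alpha=1.3,beta=10))
print(camera_info('top')['fx'])"
```

```text
t 14.12 pos [0.4173 0.0423 0.3075] yaw 3.02 tz [ 0.017  0.037 -0.999] F [ 0.4  0.1 -1.2] T [-0.13  0.01  0.  ] op 0.336 q [ 0.52  0.1  -0.76  1.92  0.04  1.12  1.19]
shift [-0.0492  0.0226  0.103 ] twist 0.002
wheel tab mm [ 65.  -81.6 143. ]
Fn -1.2
504.2022794022974
```

View pics/g5.png

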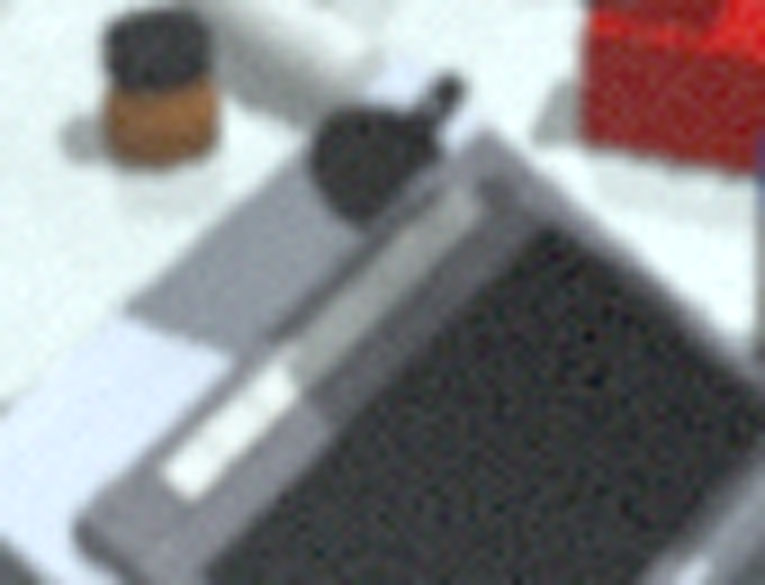

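```bash
cat >> h.py <<'E'
def gowW(P,psi):
    o=observe();R=Rt(psi,o);go(np.array(P)-R@W,psi)
    q=o['orientation'];r=Ro.from_quat([q[1],q[2],q[3],q[0]]).as_matrix();print("wheel now",(o['position']+r@W).round(4))
E
python3 -c "
from h import *
gowW((.542,-.3276,.19),1.623)"
```

```text
t 14.17 pos [0.4177 0.0433 0.3116] yaw 3.021 tz [ 0.022  0.036 -0.999] F [0.6 2.1 1.1] T [0.04 0.05 0.02] op 0.339 q [ 0.52  0.1  -0.76  1.91  0.04  1.13  1.19]
shift [-0.1571 -0.3066  0.027 ] twist 1.398
wheel now [0.471  0.0401 0.2288]
```

>>> servo_tool(motion=[-0.01,-0.02,0,0.1,255,-0.022,-0.044,0,0.22,255,-0.035,-0.07,0,0.34,255,-0.048,-0.096,0,0.46,255,-0.062,-0.122,0,0.58,255])

```text
clock: 14.58
position: [0.4646, -0.0863, 0.308]
orientation: [0.004, 0.346, 0.938, 0.02]
wrist_force: [0.6, 0.7, -2.3]
opening: 0.335
```

```bash
python3 -c "
from h import *
gowW((.542,-.3276,.19),1.623)"
```

```text
t 14.58 pos [ 0.4646 -0.0863  0.308 ] yaw 2.436 tz [ 0.022  0.035 -0.999] F [ 0.6  0.7 -2.3] T [0.06 0.04 0.01] op 0.335 q [ 0.61  0.19 -0.59  1.82  0.07  1.15  0.86]
shift [-0.1805 -0.1005  0.0273] twist 0.813
wheel now [ 0.5059 -0.117   0.224 ]
```

>>> servo_tool(motion=[-0.025,-0.014,0.002,0.115,255,-0.05,-0.028,0.004,0.23,255,-0.075,-0.042,0.006,0.345,255,-0.1,-0.056,0.008,0.46,255,-0.125,-0.07,0.01,0.58,255])

```text
clock: 15.0
position: [0.5148, -0.2214, 0.2941]
orientation: [-0.002, 0.601, 0.799, 0.021]
wrist_force: [1.6, 0.4, -2.0]
opening: 0.339
```

```bash
python3 -c "
from h import *
gowW((.542,-.3276,.13),1.623)"
```

```text
t 15.0 pos [ 0.5148 -0.2214  0.2941] yaw 1.851 tz [ 0.022  0.035 -0.999] F [ 1.6  0.4 -2. ] T [0.04 0.03 0.  ] op 0.339 q [ 0.65  0.33 -0.41  1.65  0.1   1.17  0.5 ]
shift [-0.0635  0.0035  0.077 ] twist 0.228
wheel now [ 0.531  -0.2683  0.2089]
```

>>> servo_tool(motion=[-0.02,0.001,0.015,0.1,255,-0.04,0.002,0.03,0.228,255,-0.06,0.003,0.05,0.228,255,-0.0635,0.0035,0.06,0.228,255,-0.0635,0.0035,0.06,0.228,255])

```text
clock: 15.42
position: [0.5357, -0.28, 0.2293]
orientation: [-0.006, 0.689, 0.725, 0.02]
wrist_force: [-0.4, 0.3, -3.3]
opening: 0.334
```

```bash
python3 -c "
from h import *
gowW((.542,-.3276,.1),1.623)
for n,w in (('side',(85,185,255,355)),('top',(180,280,350,450))):
  im=snapshot(n);cv2.imwrite(f'pics/h1{n}.png',cv2.convertScaleAbs(cv2.resize(im[w[0]:w[1],w[2]:w[3],::-1],None,fx=6,fy=6,interpolation=cv2.INTER_CUBIC),alpha=1.5,beta=20))
G=observe();q=G['orientation'];r=Ro.from_quat([q[1],q[2],q[3],q[0]]).as_matrix()
for t in(25,29,33,37):
  A=np.radians(t);d=r@np.array([-np.sin(A),0,np.cos(A)]);g=G['position']+.003*r[:,2];ax=np.cross(d,r[:,1])
  p=np.array([proj('side',g+d*.096+.018*(np.cos(b)*r[:,1]+np.sin(b)*d)+s*.008*ax) for b in np.linspace(0,6.28,60) for s in(-1,1)]);p=(p-[255,85])*6
  print(t,p.min(0).round(),p.max(0).round(),(g+d*.096).round(4))
"
```

```text
t 15.42 pos [ 0.5357 -0.28    0.2293] yaw 1.622 tz [ 0.018  0.037 -0.999] F [-0.4  0.3 -3.3] T [ 0.03  0.12 -0.01] op 0.334 q [ 0.65  0.45 -0.34  1.63  0.12  1.08  0.34]
shift [-0.0006  0.0013  0.0437] twist -0.001
wheel now [ 0.5398 -0.3286  0.1437]
25 [261. 308.] [327. 369.] [ 0.5412 -0.3154  0.1411]
29 [264. 300.] [330. 359.] [ 0.5414 -0.3215  0.1439]
33 [268. 292.] [333. 348.] [ 0.5416 -0.3274  0.1472]
37 [271. 284.] [336. 338.] [ 0.5419 -0.333   0.1508]
```

View pics/h1side.png

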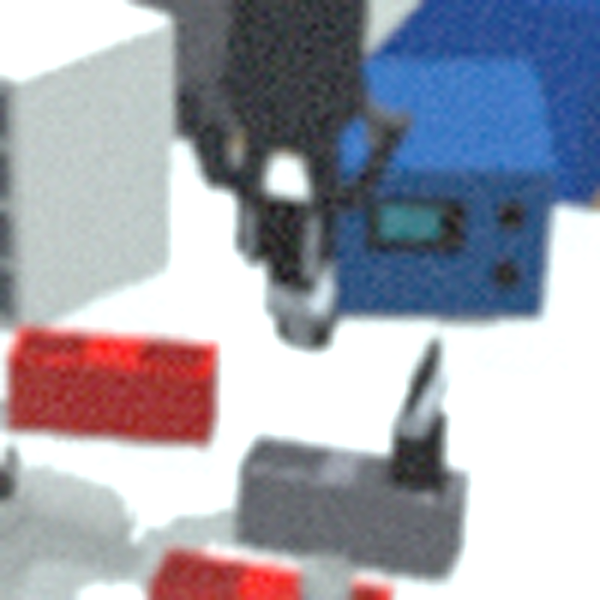

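View pics/h1top.png

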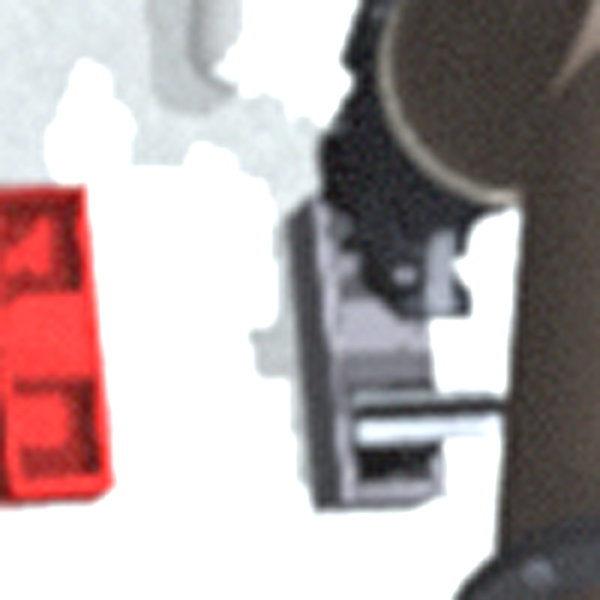

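>>> servo_tool(motion=[-0.001,0,0.03,0,255,-0.0015,0,0.055,0,255,-0.002,0,0.07,0,255,-0.002,0,0.08,0,255,-0.002,0,0.084,0,255])

```text
clock: 15.93
position: [0.5395, -0.2755, 0.1488]
orientation: [-0.005, 0.687, 0.726, 0.021]
wrist_force: [-0.1, 0.4, -1.2]
opening: 0.333
```

```bash
python3 -c "
from h import *
gowW((.542,-.3276,.057),1.623)
for n,w in (('side',(105,185,265,345)),('top',(190,270,370,450))):
  im=snapshot(n);cv2.imwrite(f'pics/h2{n}.png',cv2.convertScaleAbs(cv2.resize(im[w[0]:w[1],w[2]:w[3],::-1],None,fx=7,fy=7,interpolation=cv2.INTER_CUBIC),alpha=1.5,beta=20))
"
```

```text
t 15.93 pos [ 0.5395 -0.2755  0.1488] yaw 1.626 tz [ 0.023  0.037 -0.999] F [-0.1  0.4 -1.2] T [0.38 0.09 0.02] op 0.333 q [ 0.63  0.53 -0.33  1.72  0.15  0.91  0.31]
shift [-0.0036 -0.0024  0.0061] twist 0.003
wheel now [ 0.5443 -0.3241  0.0633]
```

View pics/h2side.png

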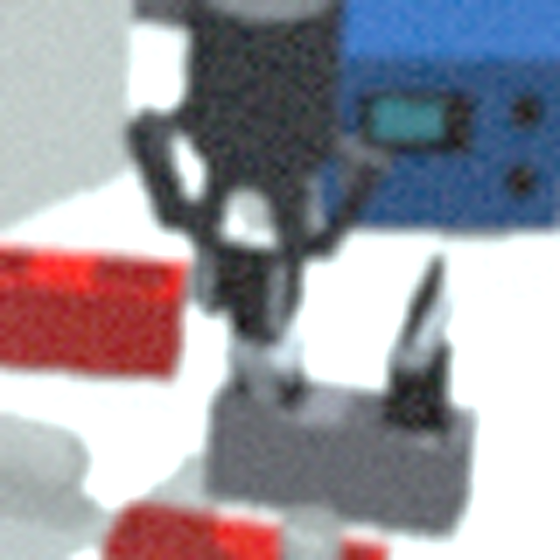

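View pics/h2top.png

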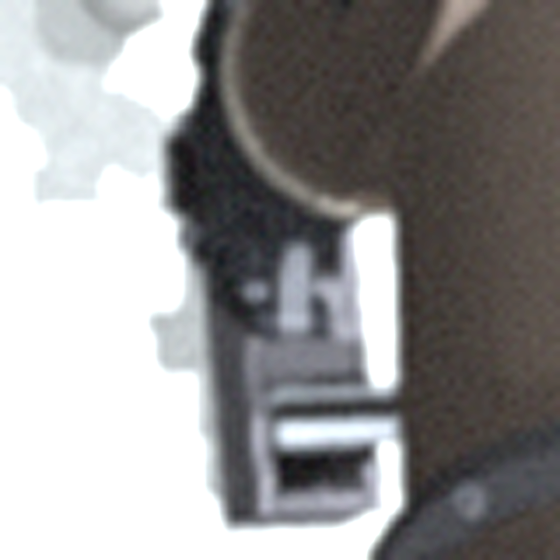

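>>> servo_tool(motion=[-0.002,-0.001,0.003,0,255,-0.004,-0.002,0.006,0,255,-0.004,-0.002,0.007,0,255,-0.004,-0.002,0.007,0,255,-0.004,-0.002,0.007,0,255])

```text
clock: 16.45
position: [0.5387, -0.2772, 0.1431]
orientation: [-0.005, 0.687, 0.727, 0.023]
wrist_force: [0.7, 8.2, -1.0]
opening: 0.335
```

>>> servo_tool(motion=[-0.003,0,0,0,255,-0.009,0,-0.003,0,255,-0.015,0,-0.006,0,255,-0.021,0,-0.008,0,255,-0.028,0,-0.01,0,255], squeeze=20)

```text
clock: 16.87
position: [0.5406, -0.303, 0.153]
orientation: [-0.006, 0.686, 0.727, 0.024]
wrist_force: [-0.2, 4.5, -3.6]
opening: 0.338
```

```bash
python3 -c "
from h import *
go((.5405,-.335,.158),1.623)
for n,w in (('side',(105,185,265,345)),):
  im=snapshot(n);cv2.imwrite(f'pics/h3{n}.png',cv2.convertScaleAbs(cv2.resize(im[w[0]:w[1],w[2]:w[3],::-1],None,fx=7,fy=7,interpolation=cv2.INTER_CUBIC),alpha=1.5,beta=20))
"
```

```text
t 16.87 pos [ 0.5406 -0.303   0.153 ] yaw 1.63 tz [ 0.024  0.042 -0.999] F [-0.2  4.5 -3.6] T [0.96 0.14 0.05] op 0.338 q [ 0.67  0.55 -0.33  1.68  0.15  0.94  0.36]
shift [-0.0317 -0.0018 -0.0064] twist 0.007
```

View pics/h3side.png

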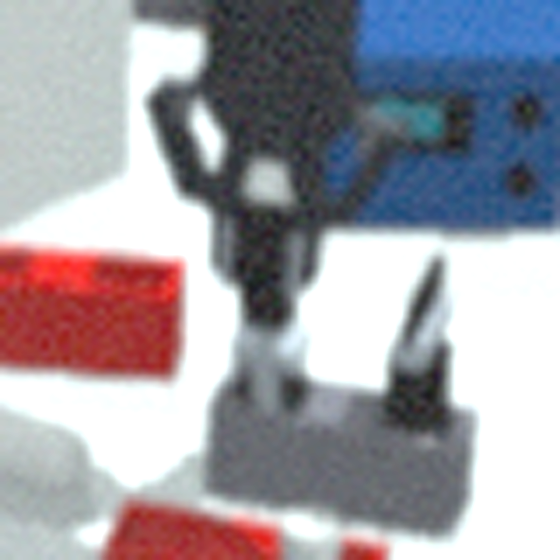

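Straightening works. I'll carry on to upright.

>>> servo_tool(motion=[-0.006,0,-0.001,0,255,-0.012,-0.001,-0.002,0,255,-0.018,-0.001,-0.002,0,255,-0.024,-0.001,-0.002,0,255,-0.032,-0.001,-0.001,0,255])

```text
clock: 17.33
position: [0.543, -0.334, 0.157]
orientation: [-0.005, 0.685, 0.728, 0.025]
wrist_force: [0.9, 7.2, 15.3]
opening: 0.334
```

```bash
python3 -c "
from h import *
go((.5405,-.328,.125),1.623)
for n,w in (('side',(105,185,265,345)),):
  im=snapshot(n);cv2.imwrite(f'pics/h4{n}.png',cv2.convertScaleAbs(cv2.resize(im[w[0]:w[1],w[2]:w[3],::-1],None,fx=7,fy=7,interpolation=cv2.INTER_CUBIC),alpha=1.5,beta=20))
"
```

```text
t 17.33 pos [ 0.543 -0.334  0.157] yaw 1.631 tz [ 0.027  0.044 -0.999] F [ 0.9  7.2 15.3] T [1.42 0.56 0.02] op 0.334 q [ 0.71  0.57 -0.32  1.63  0.15  0.97  0.41]
shift [ 0.0048 -0.0031  0.0321] twist 0.008
```

View pics/h4side.png

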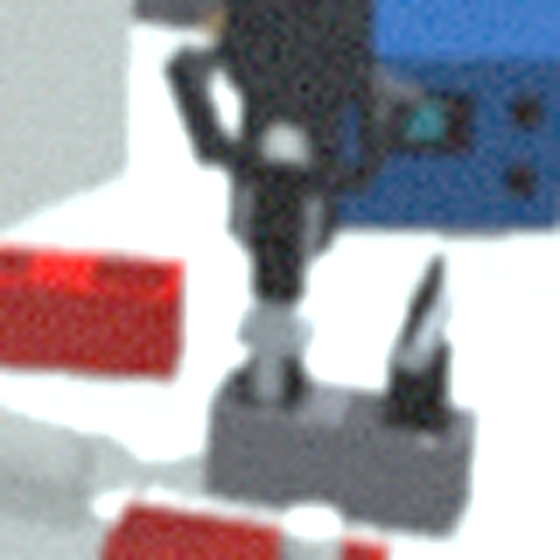

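>>> servo_tool(motion=[0.003,-0.001,0.001,0,255,0.004,-0.0015,0.005,0,255,0.004,-0.002,0.009,0,255,0.004,-0.002,0.012,0,255,0.004,-0.002,0.012,0,255])

```text
clock: 17.8
position: [0.5443, -0.3333, 0.1558]
orientation: [0.001, 0.686, 0.727, 0.026]
wrist_force: [-22.4, 10.9, 75.5]
opening: 0.333
```

```bash
python3 -c "
from h import *
go((.5405,-.328,.125),1.623)
for n,w in (('side',(105,185,265,345)),('top',(190,270,370,450))):
  im=snapshot(n);cv2.imwrite(f'pics/h5{n}.png',cv2.convertScaleAbs(cv2.resize(im[w[0]:w[1],w[2]:w[3],::-1],None,fx=7,fy=7,interpolation=cv2.INTER_CUBIC),alpha=1.5,beta=20))
"
```

```text
t 17.8 pos [ 0.5443 -0.3333  0.1558] yaw 1.629 tz [ 0.037  0.035 -0.999] F [-22.4  10.9  75.5] T [2.96 5.74 0.05] op 0.333 q [ 0.71  0.56 -0.32  1.64  0.15  0.95  0.4 ]
shift [ 0.0044 -0.0047  0.0308] twist 0.006
```

View pics/h5side.png

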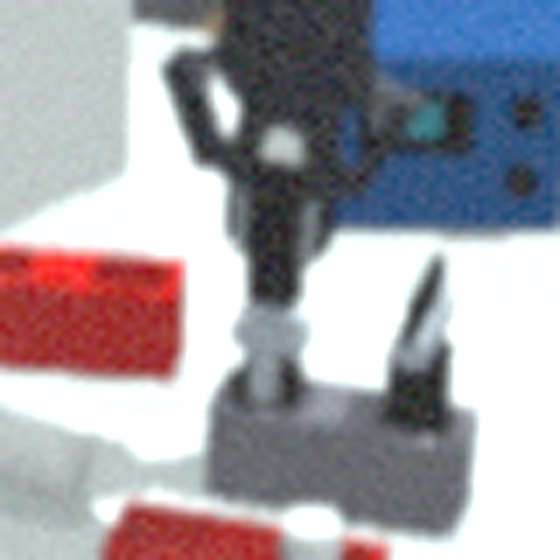

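>>> servo_tool(motion=[0.001,-0.001,-0.004,0,255,0.002,-0.003,-0.006,0,255,0.003,-0.006,-0.006,0,255,0.003,-0.007,-0.005,0,255,0.003,-0.007,-0.003,0,255])

```text
clock: 18.32
position: [0.5364, -0.331, 0.1578]
orientation: [0.001, 0.686, 0.727, 0.026]
wrist_force: [0.7, -0.5, -1.7]
opening: 0.334
```

```bash
python3 -c "
from h import *
go((.5375,-.331,.125),1.623)
for n,w in (('side',(105,185,265,345)),('top',(190,270,370,450))):
  im=snapshot(n);cv2.imwrite(f'pics/h6{n}.png',cv2.convertScaleAbs(cv2.resize(im[w[0]:w[1],w[2]:w[3],::-1],None,fx=7,fy=7,interpolation=cv2.INTER_CUBIC),alpha=1.5,beta=20))
"
```

```text
t 18.32 pos [ 0.5364 -0.331   0.1578] yaw 1.629 tz [ 0.037  0.035 -0.999] F [ 0.7 -0.5 -1.7] T [-0.16 -0.22 -0.05] op 0.334 q [ 0.71  0.55 -0.32  1.66  0.15  0.94  0.41]
shift [-0.0011 -0.0002  0.0328] twist 0.006
```

View pics/h6side.png

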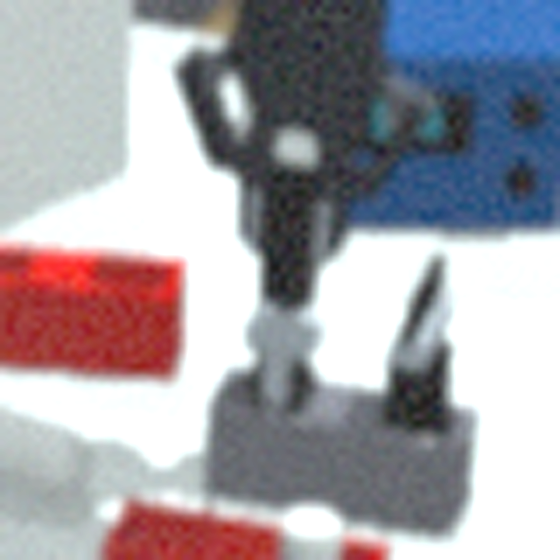

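View pics/h6top.png

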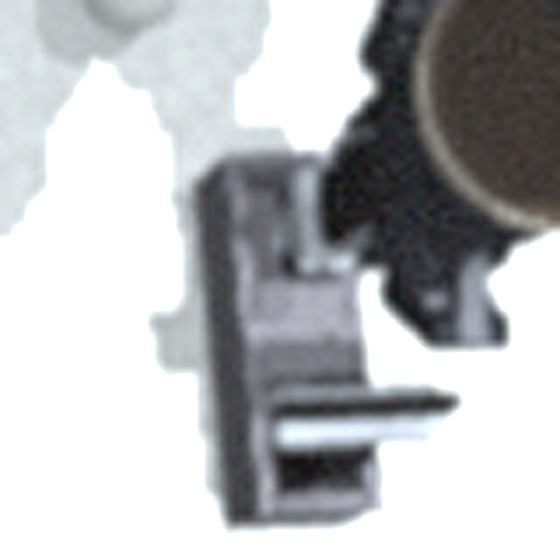

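>>> servo_tool(motion=[0.002,0.001,0.0,0,255,0.004,0.002,0.001,0,255,0.0035,0.002,0.004,0,255,0.0035,0.002,0.008,0,255,0.0035,0.002,0.01,0,255])

```text
clock: 18.83
position: [0.5385, -0.3267, 0.1467]
orientation: [0.0, 0.686, 0.727, 0.025]
wrist_force: [-0.0, 1.0, -2.6]
opening: 0.335
```

```bash
python3 -c "
from h import *
go((.5385,-.327,.125),1.623)
"
```

```text
t 18.83 pos [ 0.5385 -0.3267  0.1467] yaw 1.629 tz [ 0.035  0.036 -0.999] F [-0.   1.  -2.6] T [-0.07  0.06 -0.01] op 0.335 q [ 0.7   0.56 -0.32  1.67  0.15  0.92  0.4 ]
shift [-0.001  -0.0009  0.0216] twist 0.006
```

>>> servo_tool(motion=[-0.0005,-0.0005,0.004,0,255,-0.001,-0.001,0.008,0,255,-0.001,-0.001,0.012,0,255,-0.001,-0.001,0.015,0,255,-0.001,-0.001,0.015,0,255])

```text
clock: 19.25
position: [0.538, -0.3273, 0.1314]
orientation: [0.0, 0.686, 0.727, 0.025]
wrist_force: [-0.3, -0.7, -0.3]
opening: 0.338
```

```bash
python3 -c "
from h import *
go((.5385,-.327,.122),1.623)
for n,w in (('side',(105,185,265,345)),('top',(190,270,370,450))):
  im=snapshot(n);cv2.imwrite(f'pics/h7{n}.png',cv2.convertScaleAbs(cv2.resize(im[w[0]:w[1],w[2]:w[3],::-1],None,fx=7,fy=7,interpolation=cv2.INTER_CUBIC),alpha=1.5,beta=20))
"
```

```text
t 19.25 pos [ 0.538  -0.3273  0.1314] yaw 1.629 tz [ 0.035  0.036 -0.999] F [-0.3 -0.7 -0.3] T [-0.08  0.4   0.01] op 0.338 q [ 0.7   0.58 -0.32  1.68  0.16  0.89  0.39]
shift [-0.      0.0002  0.0094] twist 0.006
```

View pics/h7side.png

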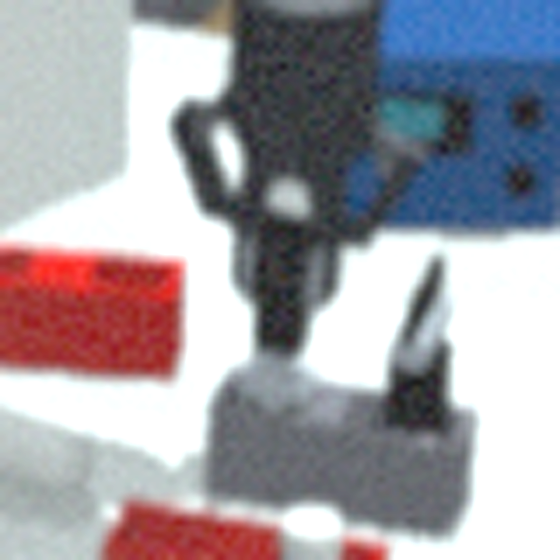

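View pics/h7top.png

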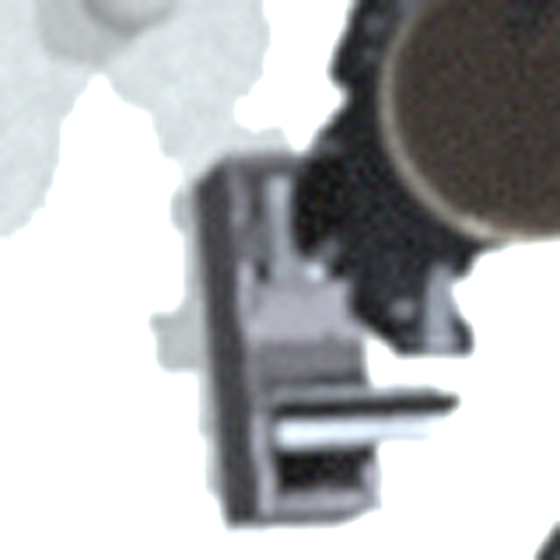

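>>> servo_tool(motion=[0,0.0005,0.003,0,255,0,0.001,0.006,0,255,0,0.001,0.009,0,255,0,0.001,0.01,0,255,0,0.001,0.01,0,255])

```text
clock: 19.77
position: [0.5399, -0.3267, 0.1217]
orientation: [0.001, 0.686, 0.727, 0.026]
wrist_force: [-0.4, -0.0, 0.7]
opening: 0.331
```

```bash
python3 -c "
from h import *
go((.5385,-.327,.122),1.623)
for n,w in (('side',(105,185,265,345)),):
  im=snapshot(n);cv2.imwrite(f'pics/h8{n}.png',cv2.convertScaleAbs(cv2.resize(im[w[0]:w[1],w[2]:w[3],::-1],None,fx=7,fy=7,interpolation=cv2.INTER_CUBIC),alpha=1.5,beta=20))
"
```

```text
t 19.77 pos [ 0.5399 -0.3267  0.1217] yaw 1.629 tz [ 0.036  0.036 -0.999] F [-0.4 -0.   0.7] T [ 0.11 -0.09 -0.03] op 0.331 q [ 0.7   0.59 -0.31  1.69  0.16  0.87  0.39]
shift [-0.0002 -0.0014 -0.0003] twist 0.006
```

View pics/h8side.png

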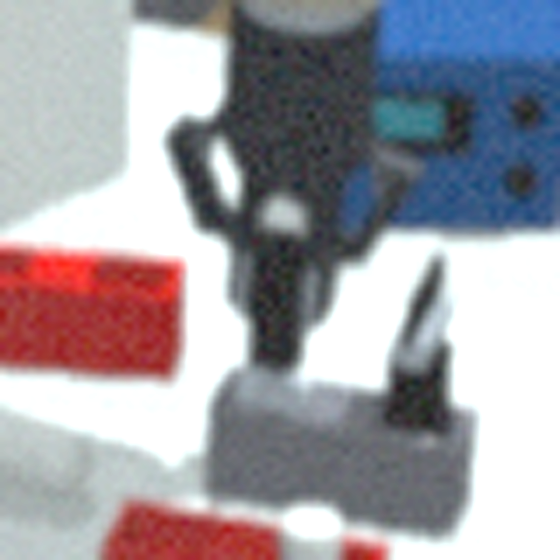

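>>> servo_tool(motion=[0,0,0.001,0,255,0,0,0.002,0,255,0,0,0.003,0,255,0,0,0.003,0,255,0,0,0.003,0,255])

```text
clock: 20.23
position: [0.5424, -0.3267, 0.1214]
orientation: [0.003, 0.686, 0.727, 0.027]
wrist_force: [-0.4, 2.0, 16.0]
opening: 0.339
```

```bash
python3 -c "
from h import *
go((.5385,-.327,.122),1.623)
"
```

```text
t 20.23 pos [ 0.5424 -0.3267  0.1214] yaw 1.63 tz [ 0.041  0.035 -0.999] F [-0.4  2.  16. ] T [0.75 0.   0.07] op 0.339 q [ 0.7   0.59 -0.31  1.69  0.16  0.87  0.39]
shift [-0.     -0.0038 -0.0008] twist 0.007
```

>>> servo_tool(motion=[0,0,-0.001,0,190,0,0,-0.001,0,150,0,0,-0.001,0,100,0,0,-0.001,0,60,0,0,-0.001,0,60])

```text
clock: 20.65
position: [0.542, -0.3268, 0.122]
orientation: [0.003, 0.686, 0.727, 0.027]
wrist_force: [0.9, 0.4, -1.0]
opening: 0.763
```

```bash
python3 -c "
from h import *
go((.5405,-.327,.26),1.623)
for n,w in (('side',(105,185,265,345)),('top',(190,270,370,450))):
  im=snapshot(n);cv2.imwrite(f'pics/h9{n}.png',cv2.convertScaleAbs(cv2.resize(im[w[0]:w[1],w[2]:w[3],::-1],None,fx=7,fy=7,interpolation=cv2.INTER_CUBIC),alpha=1.5,beta=20))
"
```

```text
t 20.65 pos [ 0.542  -0.3268  0.122 ] yaw 1.63 tz [ 0.04   0.035 -0.999] F [ 0.9  0.4 -1. ] T [-0.08  0.04 -0.01] op 0.763 q [ 0.7   0.59 -0.31  1.69  0.16  0.87  0.39]
shift [ 0.0044  0.0044 -0.1379] twist 0.007
```

View pics/h9side.png

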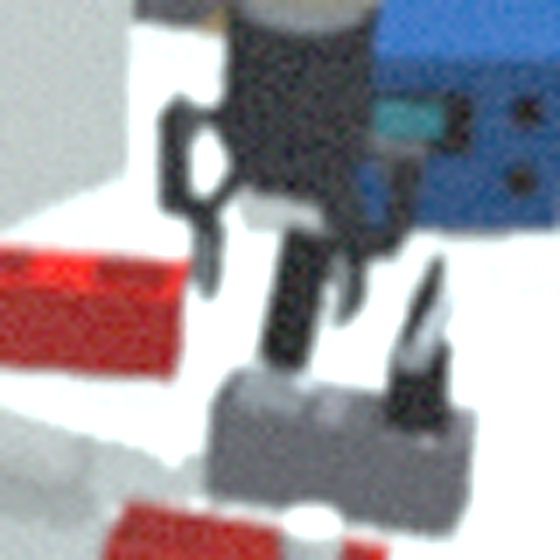

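>>> servo_tool(motion=[0,0,-0.001,0,20,0,0,-0.01,0,0,0.001,0.001,-0.035,0,0,0.002,0.002,-0.07,0,0,0.004,0.003,-0.11,0,0])

```text
clock: 21.17
position: [0.5393, -0.3261, 0.2324]
orientation: [0.001, 0.686, 0.727, 0.026]
wrist_force: [1.1, -0.5, 0.1]
opening: 1.003
```

>>> servo_tool(motion=[0,0,-0.03,0,0,-0.02,-0.01,-0.06,0,0,-0.04,-0.04,-0.08,0,0,-0.06,-0.08,-0.08,0,0,-0.08,-0.12,-0.08,0,0])

```text
clock: 21.58
position: [0.4263, -0.4135, 0.3075]
orientation: [0.003, 0.685, 0.728, 0.026]
wrist_force: [0.5, -0.9, -0.7]
opening: 1.0
```

>>> servo_tool(motion=[-0.02,-0.035,0,0,0,-0.04,-0.07,0,0,0,-0.06,-0.1,0,0,0,-0.07,-0.12,0,0,0,-0.07,-0.12,0,0,0])

```text
clock: 22.0
position: [0.3045, -0.4942, 0.3005]
orientation: [0.003, 0.689, 0.725, 0.025]
wrist_force: [-1.2, 0.3, 0.3]
opening: 1.003
```

```bash
python3 -c "
from h import *
go((.5405,-.327,.26),1.623)
for n in('side','top'):
  im=snapshot(n);cv2.imwrite(f'pics/z{n}.png',im[:,:,::-1])
s=cv2.imread('pics/zside.png');t=cv2.imread('pics/ztop.png')
A=cv2.resize(s[120:195,270:345],None,fx=5,fy=5,interpolation=cv2.INTER_CUBIC);B=cv2.resize(t[195:270,385:460],None,fx=5,fy=5,interpolation=cv2.INTER_CUBIC)
cv2.imwrite('pics/z1.png',cv2.convertScaleAbs(cv2.hconcat([A,B]),alpha=1.4,beta=10))
C_=cv2.resize(t[185:260,180:310],None,fx=6,fy=6,interpolation=cv2.INTER_CUBIC);cv2.imwrite('pics/z2.png',C_)
"
```

```text
t 22.0 pos [ 0.3045 -0.4942  0.3005] yaw 1.623 tz [ 0.038  0.032 -0.999] F [-1.2  0.3  0.3] T [-0.01  0.06 -0.03] op 1.003 q [ 1.15  0.35 -0.27  1.59  0.04  1.21  0.94]
shift [0.1535 0.2423 0.0548] twist -0.0
```

View pics/z1.png

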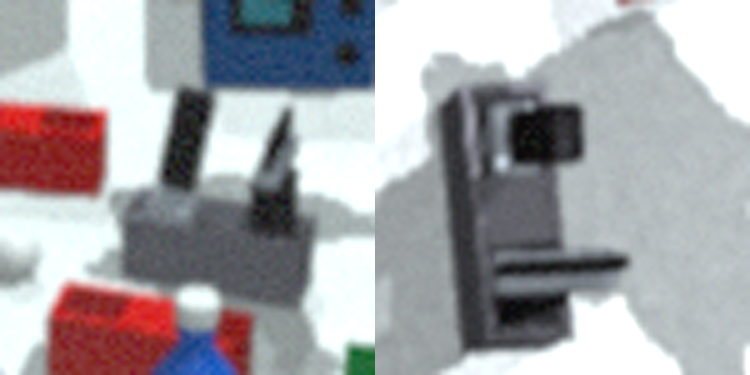

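View pics/z2.png

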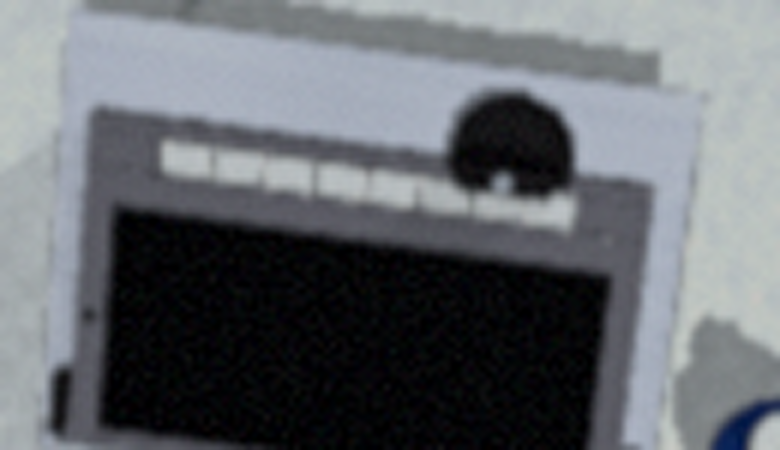

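View pics/ztop.png

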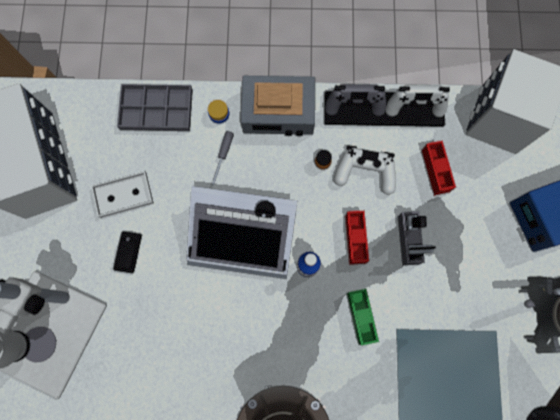

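```bash
python3 -c "
from h import *
print(tri((423,221),(308.6,138.6)))
s=cv2.imread('pics/zside.png')[135:160,298:318];m=cv2.inRange(s,(0,0,0),(60,60,60))
for i in range(25):
  x=np.where(m[i])[0]
  if len(x): print(135+i,298+x.min(),298+x.max(),end=' | ')
c=np.array([.541,-.3276])
for t in(0,4,8,12,15):
  r=np.radians(t);B=np.array([.5425,-.3276,.024]);d=np.array([-np.sin(r),0,np.cos(r)])
  print(t,proj('side',B+d*.049),proj('side',B+d*.129))
"
```

```text
(array([ 0.52803995, -0.33108133,  0.14708112]), np.float64(0.0027603749235612213))
138 306 310 | 139 306 311 | 140 306 311 | 141 305 311 | 142 305 311 | 143 305 311 | 144 305 310 | 145 305 310 | 146 304 310 | 147 304 310 | 148 304 309 | 149 304 309 | 150 303 309 | 151 303 309 | 152 303 309 | 153 303 308 | 154 303 308 | 155 303 308 | 156 303 308 | 157 304 308 | 0 [304.1954955  156.33139676] [304.90156982 136.86792501]
4 [305.06636353 156.54268314] [307.26379272 137.40798994]
8 [305.93186736 156.80968931] [309.61562178 138.10477524]
12 [306.78755088 157.13113249] [311.94385014 138.9550634 ]
15 [307.42021026 157.40699899] [313.66661331 139.69101613]
```

```bash
python3 -c "
from h import *
for n in ('top','side'):
 f=['pics/%s0.png'%n,'pics/z%s.png'%n]
 for y in(.077,.055,.033,.011,-.011,-.033,-.055,-.077):
  out=[]
  for g in f:
   im=cv2.cvtColor(cv2.imread(g),cv2.COLOR_BGR2GRAY).astype(np.float32)
   c=proj(n,tab2w((.06,y,.014),S));u=(proj(n,tab2w((.075,y,.014),S))-c);L=np.linalg.norm(u);u/=L
   k=np.linspace(-5.5,5.5,111);v=(proj(n,tab2w((.06,y+.01,.014),S))-c)/10
   pr=np.mean([cv2.remap(im,(c[0]+k*u[0]+j*v[0]).astype(np.float32)[None],(c[1]+k*u[1]+j*v[1]).astype(np.float32)[None],cv2.INTER_CUBIC)[0] for j in range(-7,8)],0)
   w=np.clip(pr-150,0,None); out.append((k*w).sum()/max(w.sum(),1))
  r=proj(n,tab2w((.06,y,.02),S))-c
  print(n,int(y*1000),np.round(out,2),'diff',round(out[1]-out[0],2),'expected if 6mm down',round(-float(r@u),2))
"
```

```text
top 77 [-0.29 -0.29] diff 0.01 expected if 6mm down 0.75
top 55 [-0.55 -0.15] diff 0.4 expected if 6mm down 0.75
top 33 [-0.73 -0.22] diff 0.51 expected if 6mm down 0.76
top 11 [-0.61 -0.24] diff 0.37 expected if 6mm down 0.76
top -11 [-0.68 -0.2 ] diff 0.48 expected if 6mm down 0.76
top -33 [-1.21 -0.77] diff 0.44 expected if 6mm down 0.77
top -55 [ 0.   -0.82] diff -0.82 expected if 6mm down 0.77
top -77 [-0.78 -0.51] diff 0.27 expected if 6mm down 0.77
side 77 [-0.02 -0.17] diff -0.15 expected if 6mm down -0.15
side 55 [-0.12 -0.22] diff -0.11 expected if 6mm down -0.14
side 33 [-0.15 -0.24] diff -0.09 expected if 6mm down -0.14
side 11 [-0.16 -0.12] diff 0.03 expected if 6mm down -0.13
side -11 [ 0.02 -0.01] diff -0.03 expected if 6mm down -0.13
side -33 [-0.14  0.06] diff 0.2 expected if 6mm down -0.13
side -55 [-1.23  0.07] diff 1.3 expected if 6mm down -0.12
side -77 [0.21 0.07] diff -0.15 expected if 6mm down -0.12
```

```bash
python3 -c "
from h import *
n='top'
for y in(.077,.055,.033,.011,-.011,-.033,-.055,-.077):
  out=[]
  for g in ('pics/top0.png','pics/ztop.png'):
   im=cv2.cvtColor(cv2.imread(g),cv2.COLOR_BGR2GRAY).astype(np.float32)
   c=proj(n,tab2w((.06,y,.014),S));u=(proj(n,tab2w((.075,y,.014),S))-c);u/=np.linalg.norm(u)
   k=np.linspace(-6,0,121);v=(proj(n,tab2w((.06,y+.01,.014),S))-c)/10
   pr=np.mean([cv2.remap(im,(c[0]+k*u[0]+j*v[0]).astype(np.float32)[None],(c[1]+k*u[1]+j*v[1]).astype(np.float32)[None],cv2.INTER_LINEAR)[0] for j in range(-7,8)],0)
   i=np.where(pr<150)[0]; out.append(k[i.max()])
  print(int(y*1000),np.round(out,2))
"
```

```text
77 [-2.7  -2.65]
55 [-2.95 -2.55]
33 [-3.15 -2.6 ]
11 [-3.1  -2.65]
-11 [-3.1  -2.65]
-33 [-2.8  -2.35]
-55 [ 0.  -2.3]
-77 [-3.2 -2.5]
```

The lower edge of every section now lines up with section 1. The free end moved 0.7 px, which is about 6 mm. The roller stands in its pocket leaning about 6°, and the gripper is clear. Handing in.

```bash
python3 -c "
from plant import hand_in
print(hand_in())"
```

```text
the job is handed in; nothing more can be done
None
```

I turned the knob, rolled the trim down from section 1 to section 8, put the roller back in its far caddy pocket, and handed the job in at about 22 s. No verdict was reported.

**How it was done:** the tool cannot tilt, so I tilted the roller about 31° in the grip by levering it against the pocket rim. I straightened it the same way on return. Rolling force was about 30–48 N, with the axle roughly 4° out of parallel with the screen at most.

**Last checks:**
- **Trim:** in the top view every section's lower edge lines up with the hooked section, to within about 0.4 px. The free end came down 0.7 px, about 6 mm. The wheel's height also stayed level along the whole strip.
- **Knob:** at about 0.06 rad.
- **Roller:** it leans about 6° towards the robot, with its grip point about 112 mm up.
- **Surroundings:** the squeegee, bystanders and caddy look unmoved, and the gripper is clear.

**Disagreements:**
- **Section 8 in the top view:** a brightness-centroid check put it 0.2 px off the others. I put that down to the knob partly hiding it, and the lower-edge check agreed it was home. Sections 6 and 7 are partly hidden too.
- **Side view:** it cannot show a 6 mm height change well enough to confirm the trim.
- **Putting the roller back:** the wheel first caught the pocket rim at about 76 N on the wrist (limit 120 N). I lifted, moved it 7 mm over, and it went in freely.

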